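# Cap the torch-coolant tank with a camlock coupling

### The arm

A 6-joint arm with a two-finger parallel gripper is mounted at the origin on the work surface. World frame = base frame: x ahead of the robot, y to its left, z up, the work surface at z = 0. Lengths are in m, angles in rad, forces in N, time in s.
With the tool pointing down it reaches from about 0.25 to 0.775 m from the base axis. Payload 4 kg.
Tool frame: the origin (TCP) lies on the centre line of the jaws, within the pads' length; the fingertips stand 8 mm ahead of it and the grasp point (between the pads) lies 11 mm behind it; z points along the fingers, y is the direction in which the jaws open and shut (so a half turn about z gives the same grasp; the last joint's range is limited). The gripper opens to 94 mm and grips with 3 to 60 N. Pads are 16 mm wide; open, the fingers measure 119 mm over their backs; the gripper's body (75 mm by 177 mm) begins 78 mm behind the grasp point.
Start: joints at [1.189, 0.087, 1.371, -0, 1.684, -0.103], TCP at [0.151, 0.529, 0.214] pointing down, gripper open.
Joint ranges: [-3.1, 3.1], [-0.76, 2.03], [0.27, 2.55], [-1.08, 4.22], [0.17, 2.65], [-2.57, 2.57]. Speed limits (rad/s): [2.79, 2.79, 3.14, 3.14, 3.14, 3.14].

### API

Orientations are given as [roll, pitch, yaw] about the fixed x, y, z axes, in that order (R = Rz(yaw) Ry(pitch) Rx(roll)).
In Python, from bench import * gives the robot as it stands.
- The arm moves only by the tool step_arm, never from a script. Its argument "steps" is a list of rows, each an object of numbers: "jaw": the opening, from 0 (shut) to 1 (fully open); "tx", "ty", "tz": the shift along the tool's x, y, z in m; "ax", "ay", "az": the turn, a rotation vector about the tool's x, y, z in rad. In form: [{"jaw": .., "tx": .., "ty": .., "tz": .., "ax": .., "ay": .., "az": ..}, ...]. A call has 1 to 8 rows; each row is the pose to reach, as a shift and turn from the pose measured when the call began, along the tool's axes at that moment; what a row does not reach only later rows make up. A row lasts 1/10 s, in which the tool goes at most 50 mm and 8.59 degrees, less where a joint would pass 70% of its speed; a pose out of reach is approached as far as the arm can. A call with a gripper value outside its range is refused whole. The fingers move at their own pace and stop on an object; the grip force is fixed at half the most. Time passes only in rows, so rows that repeat a pose let the fingers close. It gives the time, the measured TCP pose, the force and the opening at its end, in the units of the state.
- get_obs(): the state, without advancing time (a new reading comes with each control period).
- snapshot(name): name is "scene" or "top" or "wrist"; returns (picture, depth): 400x640x3 uint8, red, green, blue; 400x640 float32, m along the optical axis (not along the pixel's ray), 0 where there is no reading.
- camera_model(name): a dict with "intrinsics" (3x3 intrinsics, pixels), "origin" and "orientation" of the camera in the world. Camera axes: x right, y down, z forward; pixel columns grow to the right and rows downward; lengths in m; the calibration is good to about 2 mm. The wrist camera is an equidistant fisheye: a pixel r from the principal point sees the ray r / f radians off the axis. A picture is of the moment at which its call begins: read the wrist's pose just before it. camera_model takes no time and is no camera call; for the wrist camera it gives the pose at the moment of the call.
- close_job(): hands the job in, once; it reports no verdict.
Trained networks look in the newest picture that a camera, given by its name, has taken for a name from the list of things; names that differ only in an ending like _2 or _b are one class to them, and where a whole thing is asked for, a point or a joint stands for the part that bears it (a point fixed in the world has none). Each returns a list of dicts, best first, with "confidence" (0 to 1); they miss things now and then, are a little off and sometimes report something else, mostly with a low value. They report only what shows in the picture. A call takes as long as a camera call.
- silhouettes(camera, query): "pixels" (400x640 bool, what is visible of it) and "rect" ([left, top, right, bottom] in pixels, round what is visible of it).
The state is a dict: "time": time; "joint_positions": joint angles; "qvel": joint speeds; "joint_torque": joint torques, N m; "tool_pos": TCP position; "ee_rot": TCP orientation; "wrist_force": force on the tool from outside, world axes, zero at the start; "wrist_torque": the same for the moment, N m; "width": finger opening in m.
Only numpy, scipy, OpenCV 4.12 (cv2) and the standard library are available. Lean on these libraries where they do the work, as an engineer would, in place of code of your own. Each camera call takes 0.05 s, during which the arm holds its last target. There are 200 camera calls.

### The job

Put the camlock cap over the grooved neck on the coolant tank and push it fully home against its seal, with both cam levers still up. Then swing the two levers down one after the other, each right to its stop, and let go. Press firmly but never with more than 30 N on the neck, or the thin tank lid is damaged, and leave the spray bottle, wire brush and welded coupon where they are.

Things in the scene. Friction and masses are not known exactly. Their poses are not given: they have to be found in the camera images.
- cap: Loose aluminium camlock cap with two levers, about 0.38 kg, starting upright on the bench. Origin: centre of its open lower rim, z up. Round skirt 62 mm outside (70 mm at the flared rim), bore 52 mm (flared over the lowest 6 mm), roof of the bore 50 mm above the rim. Lever hinges at y = +40 (lever_a) and -40 mm (lever_b), 30 mm above the rim, axes along x. Any yaw on the neck is right.
- cap_grip (a point): Centre of the solid grip block on top of the cap, 71 mm above its rim. The block is 34 mm wide along the cap's x, 44 mm along its y and reaches from 56 to 86 mm above the rim. Grip it across x, clear of the levers.
- lever_a_tip (a point): Outer end of steel cam lever A, 65 mm from its hinge, in the middle of the 15 mm wide, 7 mm thick bar. The lever swings in the cap's yz plane on the +y side.
- lever_b_tip (a point): The same point of cam lever B, on the cap's -y side.
- lever_a (a joint): Angle of lever A in rad: 0 = open, pointing outward and 50 degrees up; 1.57 = down at its stop, pointing outward and 40 degrees down. Stays where it is left; turning it takes about 2 N at the tip, more if its cam (a stub at the hinge) must pull the cap down. The cam can enter the groove only with the cap nearly or fully home.
- lever_b (a joint): The same for lever B.
- neck_foot (a point): Centre of the tank lid's top face, 90 mm above the bench, on the axis of the upright neck. The tank is fixed, 200 x 200 x 90 mm. The aluminium neck is 49 mm across, with a wide groove, its top edge tapered over 6 mm. Its height differs from tank to tank: its top is 71 to 107 mm above this point, not measured. When home, the cap's rim is 50 mm below the neck's top.
- seal (a joint): How far the rubber seal is pressed in, in m: 0 free (it stands 4 mm above the neck's top), 0.004 with the cap fully home. An O-ring drags over about the last 9 mm: pushing home takes 7 to 15 N, then the travel ends hard; the cap stays there when released.
- neck (a joint): How far the neck is pushed down into the slightly flexible tank lid, in m: 0 unloaded, 1 mm for each 20 N of downward load (the cap's weight of about 4 N included). Beyond 0.0015 m (30 N) the lid is damaged.
- spray: White bottle, 68 mm across and 170 mm tall, standing on the bench; leave alone. Origin: centre of its underside.
- brush: Wooden wire brush, 220 x 24 x 26 mm, lying on the bench; leave alone. Origin: centre of its underside.
- coupon: Welded T-joint coupon of steel plate, 100 x 60 x 53 mm, on the bench; leave alone. Origin: centre of its underside.

How it is judged:
By the outcome, as a careful person would: the job done as asked, in the order asked, and still so for the second after the job is handed in, with the robot touching nothing.
It also fails if it takes over 72 s, if anything falls off the work surface, if the arm or the gripper's body presses on something with over 40 N, if the wrist force passes 120 N, or if a joint passes its speed limit or range.

## Working session

There is one attempt and no reset: what is moved stays moved. The work goes in short steps, Python scripts to look and compute and a tool call to move; the robot and the scene stay as the last step left them, time stands still between calls to the robot, and variables do not carry over. Pictures are saved under pics/ and viewed, about 8 in all and at most 12, crops included, and the job is handed in when it is done.

Besides the shell and the picture viewer there is one more tool, called after "Emit:" as name(argument=value, ...) on one line, values as JSON. step_arm: Moves the arm, as the interface text tells. Its arguments: {"type":"object","properties":{"steps":{"type":"array"}},"required":["steps"]}

```bash
mkdir -p pics; cat > h.py <<'E'
from bench import *
import numpy as np, cv2
def snap(n,save=None):
    m=camera_model(n); p,d=snapshot(n)
    if save: cv2.imwrite('pics/'+save,cv2.cvtColor(p,cv2.COLOR_RGB2BGR))
    return p,d,m
def Rm(o):
    o=np.array(o,float)
    if o.shape==(3,3): return o
    from scipy.spatial.transform import Rotation as R
    return R.from_euler('xyz',o).as_matrix() if o.size==3 else R.from_quat(o).as_matrix()
def cloud(d,m,fish=False):
    K=np.array(m['intrinsics']);v,u=np.mgrid[:400,:640]
    x=(u-K[0,2])/K[0,0];y=(v-K[1,2])/K[1,1]
    if fish:
        r=np.hypot(x,y)+1e-9;s=np.tan(np.minimum(r,1.5))/r;x=x*s;y=y*s
    P=np.stack([x*d,y*d,d],-1)@Rm(m['orientation']).T+np.array(m['origin'])
    P[d<=0]=np.nan
    return P
E
python3 - <<'E'
from h import *
print(get_obs())
for n in ['scene','top']:
    p,d,m=snap(n,n+'0.png'); print(m); P=cloud(d,m); np.save(n+'P.npy',P)
    for q in ['cap','neck','lever_a','spray','brush','coupon']:
        for r in silhouettes(n,q)[:2]:
            M=r['pixels'];X=P[M];X=X[~np.isnan(X[:,0])]
            print(n,q,round(r['confidence'],2),r['rect'],np.round(np.percentile(X,[3,50,97],axis=0),3).tolist() if len(X) else '')
a=np.vstack([cv2.imread('pics/scene0.png'),cv2.imread('pics/top0.png')])
cv2.imwrite('pics/both0.png',cv2.resize(a,(480,600),interpolation=cv2.INTER_AREA))
E
```

```text
{'time': 0.0, 'joint_positions': array([ 1.18892377e+00,  8.79241579e-02,  1.37228056e+00,  4.26249553e-06,
        1.68361055e+00, -1.03099601e-01]), 'qvel': array([-1.19590386e-03,  1.18976995e-03, -8.58935419e-04, -2.67409593e-04,
        4.88430406e-05, -7.15227434e-05]), 'joint_torque': array([ 2.44512721e-04, -3.40177345e+01, -3.02427256e+01,  7.16694701e-02,
        3.28834250e-02, -1.71758115e-04]), 'tool_pos': array([0.15114342, 0.52825205, 0.21230769]), 'ee_rot': array([-3.13938228e+00, -2.32958801e-04,  2.86281992e+00]), 'wrist_force': array([0.1560422 , 0.22408521, 0.28858669]), 'wrist_torque': array([-0.04145441,  0.01930076, -0.0522979 ]), 'width': 0.09389557000306373}
{'intrinsics': array([[380.04277887,   0.        , 314.58228231],
       [  0.        , 380.04277887, 199.04375515],
       [  0.        ,   0.        ,   1.        ]]), 'origin': array([ 1.20302111, -0.44491043,  0.62467716]), 'orientation': array([-2.12441558,  0.00475274,  0.85220514])}
scene cap 0.71 [319.3, 176.6, 341.4, 222.8] [[0.491, 0.125, -0.001], [0.555, 0.184, 0.054], [0.586, 0.271, 0.085]]
sc
[... 1317 characters left out ...]
0.163, 0.197]]
top neck 0.45 [368.4, 187.2, 464.3, 284.8] [[0.448, -0.279, 0.042], [0.542, -0.171, 0.09], [0.641, -0.082, 0.096]]
top lever_a 0.63 [228.7, 240.0, 253.0, 255.6] [[0.483, 0.228, 0.036], [0.498, 0.25, 0.057], [0.514, 0.27, 0.08]]
top lever_a 0.5 [276.4, 214.1, 294.3, 231.3] [[0.551, 0.124, -0.0], [0.568, 0.145, 0.057], [0.585, 0.169, 0.086]]
top spray 0.66 [149.7, 241.4, 194.3, 265.0] [[0.465, 0.388, 0.011], [0.495, 0.407, 0.114], [0.525, 0.439, 0.172]]
top brush 0.89 [459.9, 130.0, 470.5, 213.6] [[0.618, -0.334, 0.001], [0.71, -0.32, 0.025], [0.825, -0.308, 0.03]]
top coupon 0.77 [333.6, 142.0, 373.9, 174.0] [[0.714, -0.074, 0.005], [0.742, -0.031, 0.01], [0.777, 0.016, 0.055]]
```

View pics/both0.png

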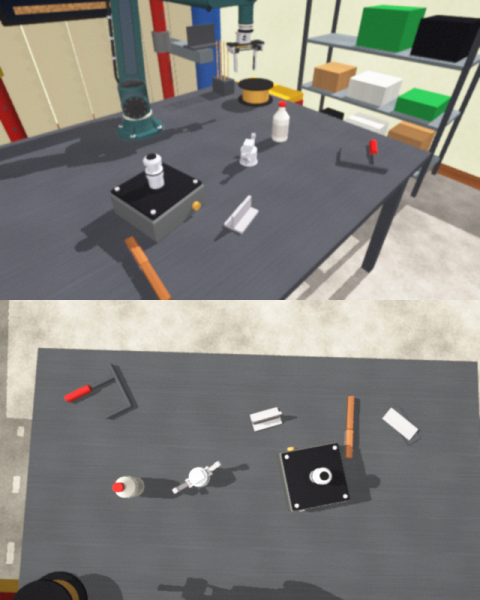

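```bash
python3 - <<'E'
from h import *
P=np.load('topP.npy').reshape(-1,3);P=P[~np.isnan(P[:,0])]
def box(c,r,lo,hi):
    s=P[(abs(P[:,0]-c[0])<r)&(abs(P[:,1]-c[1])<r)&(P[:,2]>lo)&(P[:,2]<hi)];return s
s=box((.54,.19),.1,.045,.2);print('cap z hist',np.histogram(s[:,2],bins=np.arange(.045,.11,.005)))
for lo,hi in [(.065,.12),(.078,.12)]:
    t=box((.535,.2),.09,lo,hi); print(lo,len(t),cv2.minAreaRect((t[:,:2]*1000).astype(np.float32)))
g=box((.533,.197),.035,.076,.12);print('grip',len(g),g.mean(0),cv2.minAreaRect((g[:,:2]*1000).astype(np.float32)))
n=box((.545,-.185),.05,.17,.25);print('neck',len(n),n.mean(0),np.percentile(n[:,2],[5,50,95]),cv2.minEnclosingCircle((n[:,:2]*1000).astype(np.float32)),cv2.minAreaRect((n[:,:2]*1000).astype(np.float32)))
t=box((.545,-.18),.13,.08,.1);print('tank',t[:,2].mean(),cv2.minAreaRect((t[:,:2]*1000).astype(np.float32)))
# close crop
for nm,(a,b,c,d) in {'top0':(190,290,210,470),}.items():
    im=cv2.imread(f'pics/{nm}.png')[a:b,c:d];cv2.imwrite('pics/crop0.png',cv2.resize(im,None,fx=3,fy=3,interpolation=cv2.INTER_CUBIC))
E
```

```text
cap z hist (array([ 23,  76, 187,  34,  11,  22,  50,  92, 193,   8,   0,   0]), array([0.045, 0.05 , 0.055, 0.06 , 0.065, 0.07 , 0.075, 0.08 , 0.085,
       0.09 , 0.095, 0.1  , 0.105]))
0.065 376 ((532.5665283203125, 198.93865966796875), (34.050437927246094, 181.2353973388672), 34.13494110107422)
0.078 316 ((533.15966796875, 198.06378173828125), (34.050437927246094, 176.64501953125), 34.13494110107422)
grip 255 [0.53356832 0.19661836 0.0862372 ] ((533.8710327148438, 197.01451110839844), (34.050437927246094, 44.08199691772461), 34.13494110107422)
neck 392 [ 0.54521773 -0.18471245  0.19105714] [0.18383659 0.1914759  0.19687719] ((545.2760009765625, -187.05714416503906), 24.496444702148438) ((544.9029541015625, -186.4519500732422), (46.48781967163086, 47.39018249511719), 1.8331830501556396)
tank 0.09075141210839041 ((544.7877197265625, -185.52122497558594), (195.21286010742188, 194.18472290039062), 12.748800277709961)
```

The picture shows the cap upright at scene (250,150) and top (198,477) with both levers up. The neck is on the tank at top (320,477). The bottle, brush and coupon are well clear.

```bash
cat >> h.py <<'E'
def go(x,y,z,yaw):
    from scipy.spatial.transform import Rotation as R
    o=get_obs();R0=R.from_euler('xyz',o['ee_rot']);Rt=R.from_euler('xyz',[np.pi,0,yaw])
    t=R0.inv().apply(np.array([x,y,z])-o['tool_pos']);a=(R0.inv()*Rt).as_rotvec()
    print('t',np.round(t,4),'a',np.round(a,4),'| at',np.round(o['tool_pos'],4),np.round(o['ee_rot'],4),'F',np.round(o['wrist_force'],1),'w',round(o['width'],4),'T',round(o['time'],2))
E
python3 -c "
from h import *
go(.534,.197,.2,np.radians(124.1))"
```

```text
t [-0.4592 -0.2137  0.0135] a [ 1.000e-04 -0.000e+00  6.968e-01] | at [0.1514 0.5288 0.2135] [3.1415 0.     2.8628] F [-0.4  0.7 -0.5] w 0.0938 T 0.7
```

Emit:
step_arm(steps=[{"jaw":1,"tx":-0.459,"ty":-0.214,"tz":0.013,"ax":0,"ay":0,"az":0.697},{"jaw":1,"tx":-0.459,"ty":-0.214,"tz":0.013,"ax":0,"ay":0,"az":0.697},{"jaw":1,"tx":-0.459,"ty":-0.214,"tz":0.013,"ax":0,"ay":0,"az":0.697},{"jaw":1,"tx":-0.459,"ty":-0.214,"tz":0.013,"ax":0,"ay":0,"az":0.697},{"jaw":1,"tx":-0.459,"ty":-0.214,"tz":0.013,"ax":0,"ay":0,"az":0.697},{"jaw":1,"tx":-0.459,"ty":-0.214,"tz":0.013,"ax":0,"ay":0,"az":0.697},{"jaw":1,"tx":-0.459,"ty":-0.214,"tz":0.013,"ax":0,"ay":0,"az":0.697},{"jaw":1,"tx":-0.459,"ty":-0.214,"tz":0.013,"ax":0,"ay":0,"az":0.697}])

```text
time: 1.5
tool_pos: [0.4546, 0.265, 0.2035]
ee_rot: [3.141, -0.0, 2.166]
wrist_force: [0.4, 0.8, 0.3]
width: 0.0941
```

```bash
python3 -c "
from h import *
go(.534,.197,.2,np.radians(124.1))"
```

```text
t [-0.1008  0.0276  0.0036] a [ 0.0011 -0.0001 -0.0003] | at [0.4546 0.265  0.2035] [ 3.1405e+00 -1.0000e-04  2.1657e+00] F [0.4 0.8 0.3] w 0.0941 T 1.5
```

Emit:
step_arm(steps=[{"jaw":1,"tx":-0.101,"ty":0.0276,"tz":0.0036},{"jaw":1,"tx":-0.101,"ty":0.0276,"tz":0.0036},{"jaw":1,"tx":-0.101,"ty":0.0276,"tz":0.0036},{"jaw":1,"tx":-0.101,"ty":0.0276,"tz":0.0036},{"jaw":1,"tx":-0.101,"ty":0.0276,"tz":0.0036}])

```text
invalid input
```

```bash
python3 - <<'E'
from h import *
p,d,m=snap('wrist','w1.png'); P=cloud(d,m,True).reshape(-1,3);P=P[~np.isnan(P[:,0])]
print(m)
s=P[(np.hypot(P[:,0]-.534,P[:,1]-.197)<.04)&(P[:,2]>.075)&(P[:,2]<.12)]
print(len(s),s[:,2].mean(),cv2.minAreaRect((s[:,:2]*1000).astype(np.float32)))
s=P[(np.hypot(P[:,0]-.534,P[:,1]-.197)<.034)&(P[:,2]<.12)]
print(np.histogram(s[:,2],bins=np.arange(-.005,.1,.005)))
go(.534,.197,.07,np.radians(124.1))
E
```

```text
{'intrinsics': array([[309.70691629,   0.        , 319.09611315],
       [  0.        , 309.70691629, 198.86277917],
       [  0.        ,   0.        ,   1.        ]]), 'origin': array([0.4103746 , 0.32763275, 0.37593669]), 'orientation': array([ 2.87561833e+00, -5.09052705e-04,  5.94987365e-01])}
1184 0.0858616965543687 ((532.7378540039062, 196.58041381835938), (34.10625076293945, 44.659603118896484), 35.1268424987793)
(array([   5,   41,   97,   30,   27,   37,   52,   59,   90,   86,   88,
         92,  753,   59,   64,   59,   69,  112, 1003,    0]), array([-0.005,  0.   ,  0.005,  0.01 ,  0.015,  0.02 ,  0.025,  0.03 ,
        0.035,  0.04 ,  0.045,  0.05 ,  0.055,  0.06 ,  0.065,  0.07 ,
        0.075,  0.08 ,  0.085,  0.09 ,  0.095]))
t [-0.092   0.0269  0.1333] a [ 0.0009  0.0069 -0.008 ] | at [0.46   0.2593 0.2026] [3.1407 0.0069 2.158 ] F [ 3.  -1.5 -0.6] w 0.0943 T 1.55
```

View pics/w1.png

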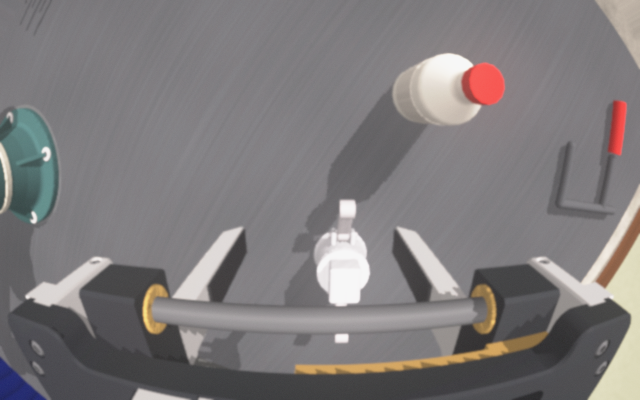

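The wrist picture shows the cap between the open fingers at about (342,265), both levers up, and the bottle clear at (450,85). Wrist and top views agree within 1 mm. The move was refused because every field must be present.

```bash
python3 -c "
from h import *
go(.533,.1968,.07,np.radians(124.6))"
```

```text
t [-0.0916  0.026   0.1333] a [ 0.0009  0.0069 -0.0167] | at [0.46   0.2593 0.2026] [3.1407 0.0069 2.158 ] F [ 3.  -1.5 -0.6] w 0.0943 T 1.55
```

Emit:
step_arm(steps=[{"jaw":1,"tx":-0.0916,"ty":0.026,"tz":0.03,"ax":0.001,"ay":0.007,"az":-0.0167},{"jaw":1,"tx":-0.0916,"ty":0.026,"tz":0.03,"ax":0.001,"ay":0.007,"az":-0.0167},{"jaw":1,"tx":-0.0916,"ty":0.026,"tz":0.03,"ax":0.001,"ay":0.007,"az":-0.0167},{"jaw":1,"tx":-0.0916,"ty":0.026,"tz":0.03,"ax":0.001,"ay":0.007,"az":-0.0167},{"jaw":1,"tx":-0.0916,"ty":0.026,"tz":0.06,"ax":0.001,"ay":0.007,"az":-0.0167},{"jaw":1,"tx":-0.0916,"ty":0.026,"tz":0.08,"ax":0.001,"ay":0.007,"az":-0.0167},{"jaw":1,"tx":-0.0916,"ty":0.026,"tz":0.08,"ax":0.001,"ay":0.007,"az":-0.0167},{"jaw":1,"tx":-0.0916,"ty":0.026,"tz":0.08,"ax":0.001,"ay":0.007,"az":-0.0167}])

```text
time: 2.35
tool_pos: [0.5321, 0.1984, 0.1242]
ee_rot: [3.141, -0.0, 2.176]
wrist_force: [0.3, 0.1, 0.3]
width: 0.0943
```

```bash
python3 -c "
from h import *
go(.533,.1968,.07,np.radians(124.6))"
```

```text
t [-0.0018 -0.0002  0.0542] a [ 0.0006 -0.0003  0.0017] | at [0.5321 0.1984 0.1242] [ 3.1410e+00 -3.0000e-04  2.1764e+00] F [0.3 0.1 0.3] w 0.0943 T 2.35
```

Emit:
step_arm(steps=[{"jaw":1,"tx":-0.0018,"ty":-0.0002,"tz":0.03,"ax":0,"ay":0,"az":0.0017},{"jaw":1,"tx":-0.0018,"ty":-0.0002,"tz":0.054,"ax":0,"ay":0,"az":0.0017},{"jaw":1,"tx":-0.0018,"ty":-0.0002,"tz":0.054,"ax":0,"ay":0,"az":0.0017},{"jaw":1,"tx":-0.0018,"ty":-0.0002,"tz":0.054,"ax":0,"ay":0,"az":0.0017},{"jaw":0,"tx":-0.0018,"ty":-0.0002,"tz":0.054,"ax":0,"ay":0,"az":0.0017},{"jaw":0,"tx":-0.0018,"ty":-0.0002,"tz":0.054,"ax":0,"ay":0,"az":0.0017},{"jaw":0,"tx":-0.0018,"ty":-0.0002,"tz":0.054,"ax":0,"ay":0,"az":0.0017},{"jaw":0,"tx":-0.0018,"ty":-0.0002,"tz":0.054,"ax":0,"ay":0,"az":0.0017}])

```text
time: 3.15
tool_pos: [0.5334, 0.1969, 0.071]
ee_rot: [3.14, 0.0, 2.175]
wrist_force: [-0.3, 0.5, 0.8]
width: 0.0654
```

Emit:
step_arm(steps=[{"jaw":0,"tx":0,"ty":0,"tz":0,"ax":0,"ay":0,"az":0},{"jaw":0,"tx":0,"ty":0,"tz":0,"ax":0,"ay":0,"az":0},{"jaw":0,"tx":0,"ty":0,"tz":0,"ax":0,"ay":0,"az":0},{"jaw":0,"tx":0,"ty":0,"tz":0,"ax":0,"ay":0,"az":0}])

```text
time: 3.55
tool_pos: [0.5336, 0.197, 0.071]
ee_rot: [3.139, 0.0, 2.175]
wrist_force: [0.6, -0.1, -1.7]
width: 0.0337
```

Emit:
step_arm(steps=[{"jaw":0,"tx":0,"ty":0,"tz":-0.01,"ax":0.001,"ay":0,"az":0},{"jaw":0,"tx":0,"ty":0,"tz":-0.04,"ax":0.001,"ay":0,"az":0},{"jaw":0,"tx":0,"ty":0,"tz":-0.08,"ax":0.001,"ay":0,"az":0},{"jaw":0,"tx":0,"ty":0,"tz":-0.12,"ax":0.001,"ay":0,"az":0},{"jaw":0,"tx":0,"ty":0,"tz":-0.16,"ax":0.001,"ay":0,"az":0},{"jaw":0,"tx":0,"ty":0,"tz":-0.2,"ax":0.001,"ay":0,"az":0},{"jaw":0,"tx":0,"ty":0,"tz":-0.23,"ax":0.001,"ay":0,"az":0},{"jaw":0,"tx":0,"ty":0,"tz":-0.23,"ax":0.001,"ay":0,"az":0}])

```text
time: 4.35
tool_pos: [0.5346, 0.1971, 0.3067]
ee_rot: [3.131, 0.003, 2.175]
wrist_force: [1.5, 0.7, -3.6]
width: 0.034
```

```bash
python3 - <<'E'
from h import *
# refine neck using both clouds
for n in ['scene','top']:
    P=np.load(n+'P.npy').reshape(-1,3);P=P[~np.isnan(P[:,0])]
    s=P[(np.hypot(P[:,0]-.545,P[:,1]+.186)<.03)]
    print(n,np.histogram(s[:,2],bins=np.arange(.085,.205,.004)))
    for lo,hi in [(.11,.14),(.14,.165),(.165,.18),(.18,.187),(.187,.192),(.192,.2)]:
        t=s[(s[:,2]>lo)&(s[:,2]<hi)]
        if len(t)>5: print(lo,len(t),t.mean(0).round(4),np.ptp(t[:,:2],axis=0).round(4))
for yd in (124.6,100,85): go(.545,-.1862,.3,np.radians(yd))
print(get_obs()['joint_positions'].round(2))
E
```

```text
scene (array([  0,   0, 119,  31,  28,  28,  33,  30,  27,  28,  19,  23,  35,
        37,  23,  64,  95,  27,  24,  26,  22,   5,  22,  37,  55,  70,
        85,  69,   0]), array([0.085, 0.089, 0.093, 0.097, 0.101, 0.105, 0.109, 0.113, 0.117,
       0.121, 0.125, 0.129, 0.133, 0.137, 0.141, 0.145, 0.149, 0.153,
       0.157, 0.161, 0.165, 0.169, 0.173, 0.177, 0.181, 0.185, 0.189,
       0.193, 0.197, 0.201]))
0.11 218 [ 0.5643 -0.1943  0.1251] [0.0324 0.0482]
0.14 267 [ 0.5605 -0.1928  0.1512] [0.0463 0.0497]
0.165 78 [ 0.5644 -0.1942  0.1739] [0.0289 0.0432]
0.18 101 [ 0.5626 -0.1938  0.1841] [0.04   0.0475]
0.187 101 [ 0.5576 -0.1922  0.1896] [0.0401 0.0409]
0.192 85 [ 0.5492 -0.188   0.1937] [0.0265 0.0273]
top (array([  0,   7,  83,  59,   8,   8,   4,   4,   0,   0,   0,   5,   4,
         6,   1,  15,  59,  10,   0,   0,   0,   0,   2,   8,  25,  76,
       137, 128,  16]), array([0.085, 0.089, 0.093, 0.097, 0.101, 0.105, 0.109, 0.113, 0.117,
       0.121, 0.125, 0.129, 0.133, 0.137, 0.141, 0.145, 0.149, 0.153,
       0.157, 0.161, 0.165, 0.169, 0.173, 0.177, 0.181, 0.185, 0.189,
       0.193, 0.197, 0.201]))
0.11 19 [ 0.5426 -0.1666  0.1282] [0.0347 0.0113]
0.14 87 [ 0.5437 -0.171   0.1503] [0.0483 0.0282]
0.165 8 [ 0.5464 -0.1662  0.1783] [0.0336 0.011 ]
0.18 60 [ 0.5457 -0.1803  0.185 ] [0.0467 0.0473]
0.187 153 [ 0.5451 -0.1846  0.1898] [0.0446 0.0468]
0.192 170 [ 0.5451 -0.1873  0.1948] [0.0376 0.0378]
t [-0.3214 -0.2092  0.0056] a [ 0.0107  0.0035 -0.0001] | at [0.5346 0.1971 0.3067] [3.1309 0.0035 2.1746] F [ 1.5  0.7 -3.6] w 0.034 T 4.35
t [-0.3214 -0.2092  0.0056] a [0.0113 0.0011 0.4293] | at [0.5346 0.1971 0.3067] [3.1309 0.0035 2.1746] F [ 1.5  0.7 -3.6] w 0.034 T 4.35
t [-0.3214 -0.2092  0.0056] a [ 1.150e-02 -4.000e-04  6.911e-01] | at [0.5346 0.1971 0.3067] [3.1309 0.0035 2.1746] F [ 1.5  0.7 -3.6] w 0.034 T 4.35
[ 0.25  0.12  1.15  0.    1.86 -0.35]
```

Emit:
step_arm(steps=[{"jaw":0,"tx":-0.321,"ty":-0.209,"tz":0.005,"ax":0.0115,"ay":0,"az":0.691},{"jaw":0,"tx":-0.321,"ty":-0.209,"tz":0.005,"ax":0.0115,"ay":0,"az":0.691},{"jaw":0,"tx":-0.321,"ty":-0.209,"tz":0.005,"ax":0.0115,"ay":0,"az":0.691},{"jaw":0,"tx":-0.321,"ty":-0.209,"tz":0.005,"ax":0.0115,"ay":0,"az":0.691},{"jaw":0,"tx":-0.321,"ty":-0.209,"tz":0.005,"ax":0.0115,"ay":0,"az":0.691},{"jaw":0,"tx":-0.321,"ty":-0.209,"tz":0.005,"ax":0.0115,"ay":0,"az":0.691},{"jaw":0,"tx":-0.321,"ty":-0.209,"tz":0.005,"ax":0.0115,"ay":0,"az":0.691},{"jaw":0,"tx":-0.321,"ty":-0.209,"tz":0.005,"ax":0.0115,"ay":0,"az":0.691}])

```text
time: 5.15
tool_pos: [0.5435, -0.189, 0.2968]
ee_rot: [-3.136, -0.001, 1.481]
wrist_force: [1.3, 0.0, -4.4]
width: 0.0337
```

```bash
python3 - <<'E'
from h import *
from scipy.optimize import least_squares
def fit(P,lo,hi,c,tag):
    s=P[(np.hypot(P[:,0]-c[0],P[:,1]-c[1])<.032)&(P[:,2]>lo)&(P[:,2]<hi)]
    f=lambda q:np.hypot(s[:,0]-q[0],s[:,1]-q[1])-.0245
    r=least_squares(f,c,loss='soft_l1',f_scale=.001);print(tag,len(s),r.x.round(4),np.abs(r.fun).mean().round(4))
P=np.load('sceneP.npy').reshape(-1,3);P=P[~np.isnan(P[:,0])]
for lo,hi in [(.105,.14),(.165,.188)]: fit(P,lo,hi,(.545,-.186),'scene')
P=np.load('topP.npy').reshape(-1,3);P=P[~np.isnan(P[:,0])]
t=P[(np.hypot(P[:,0]-.64,P[:,1]+.09)<.08)&(abs(P[:,2]-.09)<.01)];print('lid z top',np.median(t[:,2]))
p,d,m=snap('wrist','w2.png');W=cloud(d,m,True).reshape(-1,3);W=W[~np.isnan(W[:,0])]
s=W[(np.hypot(W[:,0]-.545,W[:,1]+.186)<.05)];print('wrist',len(s),np.histogram(s[:,2],bins=np.arange(.08,.4,.02))[0])
for lo,hi in [(.105,.14),(.165,.188)]: fit(W,lo,hi,(.545,-.186),'wrist')
t=W[(abs(W[:,0]-.545)<.13)&(abs(W[:,1]+.186)<.13)&(abs(W[:,2]-.09)<.008)];print('tank wrist',len(t),t[:,2].mean(),cv2.minAreaRect((t[:,:2]*1000).astype(np.float32)))
go(.5452,-.1865,.29,np.radians(85))
print(get_obs()['joint_positions'].round(2))
E
```

```text
scene 254 [ 0.5451 -0.1868] 0.0016
scene 193 [ 0.5462 -0.1874] 0.0021
lid z top 0.09054154533642644
wrist 49169 [1561    0    0    4    0    0    0  458  389 1494 1908 5098 1127 1469
  795]
wrist 0 [ 0.545 -0.186] nan
wrist 0 [ 0.545 -0.186] nan
tank wrist 12843 0.09122953749784711 ((544.7273559570312, -188.34210205078125), (191.12576293945312, 189.93821716308594), 12.425537109375)
t [0.0073 0.0012 0.006 ] a [-0.0064  0.0034 -0.0081] | at [ 0.5433 -0.1936  0.2961] [-3.1352  0.0034  1.4755] F [ 0.9 -4.1 -4. ] w 0.0333 T 5.2
[-0.44  0.15  1.14 -0.01  1.86 -0.34]<stdin>:6: RuntimeWarning: Mean of empty slice.
  ret = ret.dtype.type(ret / rcount)
```

View pics/w2.png

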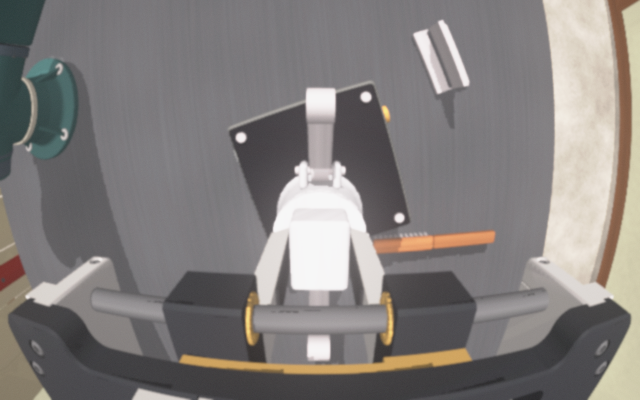

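The wrist picture shows the cap held at (320,250), upright, with both levers up and over the tank. The neck is hidden below it. The scene and top fits put the neck at about (0.5453, -0.187).

Emit:
step_arm(steps=[{"jaw":0,"tx":0.0068,"ty":0.0012,"tz":0.006,"ax":-0.0064,"ay":0.0034,"az":-0.008},{"jaw":0,"tx":0.0068,"ty":0.0012,"tz":0.006,"ax":-0.0064,"ay":0.0034,"az":-0.008},{"jaw":0,"tx":0.0068,"ty":0.0012,"tz":0.006,"ax":-0.0064,"ay":0.0034,"az":-0.008},{"jaw":0,"tx":0.0068,"ty":0.0012,"tz":0.006,"ax":-0.0064,"ay":0.0034,"az":-0.008},{"jaw":0,"tx":0.0068,"ty":0.0012,"tz":0.006,"ax":-0.0064,"ay":0.0034,"az":-0.008}])

```text
time: 5.7
tool_pos: [0.5454, -0.1859, 0.2905]
ee_rot: [3.141, 0.0, 1.485]
wrist_force: [-0.3, 0.4, -3.9]
width: 0.0335
```

```bash
python3 - <<'E'
from h import *
go(.5453,-.187,.26,np.radians(85))
p,d,m=snap('wrist');W=cloud(d,m,True).reshape(-1,3);W=W[~np.isnan(W[:,0])]
o=get_obs();z=o['tool_pos'][2];c=o['tool_pos']
s=W[(np.hypot(W[:,0]-c[0],W[:,1]-c[1])<.04)&(abs(W[:,2]-z-.015)<.006)]
print('block top z rel tcp',np.median(s[:,2])-z,cv2.minAreaRect((s[:,:2]*1000).astype(np.float32)),c)
p,d,m=snap('scene','s3.png');P=cloud(d,m);np.save('s3.npy',P)
cv2.imwrite('pics/s3c.png',cv2.resize(cv2.imread('pics/s3.png')[130:300,130:290],None,fx=3.5,fy=3.5,interpolation=cv2.INTER_CUBIC))
go(.5453,-.187,.26,np.radians(85))
E
```

```text
t [-0.0011  0.      0.0305] a [0.0008 0.0002 0.0017] | at [ 0.5454 -0.1859  0.2905] [3.1408e+00 2.0000e-04 1.4853e+00] F [-0.3  0.4 -3.9] w 0.0335 T 5.7
block top z rel tcp 0.015754395162438317 ((544.4197998046875, -186.85134887695312), (43.71570587158203, 57.67878341674805), 85.96974182128906) [ 0.54536199 -0.18610763  0.29063394]
t [-0.0007 -0.      0.0306] a [0.001  0.0003 0.0011] | at [ 0.5453 -0.1863  0.2906] [3.1406e+00 3.0000e-04 1.4846e+00] F [ 0.2 -0.6 -4.7] w 0.0341 T 5.8
```

View pics/s3c.png

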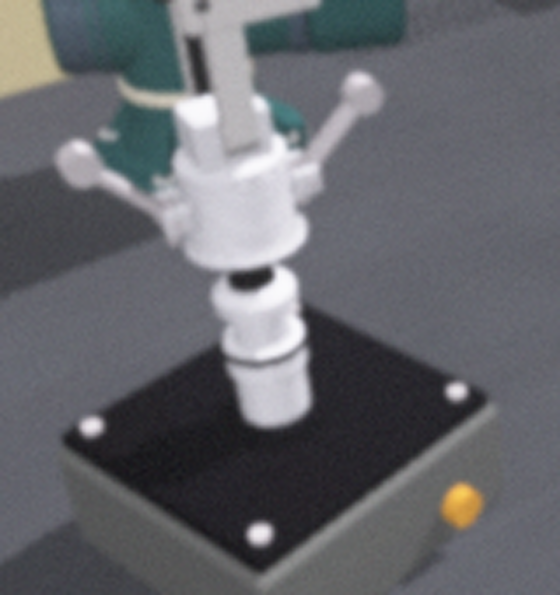

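The cap hangs level right above the neck (crop 250,270), both levers up. I'll lower it in stages.

Emit:
step_arm(steps=[{"jaw":0,"tx":-0.0004,"ty":0,"tz":0.01,"ax":0.001,"ay":0,"az":0.001},{"jaw":0,"tx":-0.0004,"ty":0,"tz":0.02,"ax":0.001,"ay":0,"az":0.001},{"jaw":0,"tx":-0.0004,"ty":0,"tz":0.026,"ax":0.001,"ay":0,"az":0.001},{"jaw":0,"tx":-0.0004,"ty":0,"tz":0.03,"ax":0.001,"ay":0,"az":0.001},{"jaw":0,"tx":-0.0004,"ty":0,"tz":0.03,"ax":0.001,"ay":0,"az":0.001}])

```text
time: 6.3
tool_pos: [0.5449, -0.1866, 0.2593]
ee_rot: [-3.139, -0.0, 1.484]
wrist_force: [0.3, -0.2, -3.4]
width: 0.034
```

Emit:
step_arm(steps=[{"jaw":0,"tx":0,"ty":0,"tz":0.004,"ax":-0.002,"ay":0,"az":0},{"jaw":0,"tx":0,"ty":0,"tz":0.008,"ax":-0.002,"ay":0,"az":0},{"jaw":0,"tx":0,"ty":0,"tz":0.01,"ax":-0.002,"ay":0,"az":0}])

```text
time: 6.6
tool_pos: [0.5447, -0.1866, 0.2488]
ee_rot: [-3.141, -0.001, 1.483]
wrist_force: [0.3, -0.0, -4.3]
width: 0.0338
```

Emit:
step_arm(steps=[{"jaw":0,"tx":0,"ty":0,"tz":0.003,"ax":0,"ay":0,"az":0},{"jaw":0,"tx":0,"ty":0,"tz":0.006,"ax":0,"ay":0,"az":0},{"jaw":0,"tx":0,"ty":0,"tz":0.008,"ax":0,"ay":0,"az":0}])

```text
time: 6.9
tool_pos: [0.5447, -0.1866, 0.2405]
ee_rot: [-3.141, -0.001, 1.483]
wrist_force: [-0.3, 0.5, -4.5]
width: 0.0334
```

Emit:
step_arm(steps=[{"jaw":0,"tx":0,"ty":0,"tz":0.002,"ax":0,"ay":0,"az":0},{"jaw":0,"tx":0,"ty":0,"tz":0.005,"ax":0,"ay":0,"az":0},{"jaw":0,"tx":0,"ty":0,"tz":0.008,"ax":0,"ay":0,"az":0},{"jaw":0,"tx":0,"ty":0,"tz":0.009,"ax":0,"ay":0,"az":0}])

```text
time: 7.3
tool_pos: [0.5447, -0.1866, 0.231]
ee_rot: [-3.141, -0.001, 1.483]
wrist_force: [0.4, -0.6, -3.6]
width: 0.0336
```

Emit:
step_arm(steps=[{"jaw":0,"tx":0,"ty":0,"tz":0.001,"ax":0,"ay":0,"az":0},{"jaw":0,"tx":0,"ty":0,"tz":0.003,"ax":0,"ay":0,"az":0},{"jaw":0,"tx":0,"ty":0,"tz":0.004,"ax":0,"ay":0,"az":0}])

```text
time: 7.6
tool_pos: [0.5447, -0.1866, 0.2268]
ee_rot: [-3.141, -0.001, 1.483]
wrist_force: [0.4, 0.6, -4.0]
width: 0.034
```

Emit:
step_arm(steps=[{"jaw":0,"tx":0,"ty":0,"tz":0.001,"ax":0,"ay":0,"az":0},{"jaw":0,"tx":0,"ty":0,"tz":0.002,"ax":0,"ay":0,"az":0},{"jaw":0,"tx":0,"ty":0,"tz":0.003,"ax":0,"ay":0,"az":0}])

```text
time: 7.9
tool_pos: [0.5447, -0.1866, 0.2238]
ee_rot: [-3.141, -0.001, 1.483]
wrist_force: [0.5, 0.2, -3.3]
width: 0.0339
```

Emit:
step_arm(steps=[{"jaw":0,"tx":0,"ty":0,"tz":0.001,"ax":0,"ay":0,"az":0},{"jaw":0,"tx":0,"ty":0,"tz":0.002,"ax":0,"ay":0,"az":0}])

```text
time: 8.1
tool_pos: [0.5447, -0.1866, 0.2217]
ee_rot: [-3.141, -0.001, 1.483]
wrist_force: [-0.4, -0.2, -2.8]
width: 0.0338
```

Emit:
step_arm(steps=[{"jaw":0,"tx":0,"ty":0,"tz":0.001,"ax":0,"ay":0,"az":0},{"jaw":0,"tx":0,"ty":0,"tz":0.002,"ax":0,"ay":0,"az":0}])

```text
time: 8.3
tool_pos: [0.5447, -0.1866, 0.2196]
ee_rot: [-3.141, -0.001, 1.483]
wrist_force: [-0.8, 0.5, -4.7]
width: 0.0338
```

Emit:
step_arm(steps=[{"jaw":0,"tx":0,"ty":0,"tz":0.001,"ax":0,"ay":0,"az":0},{"jaw":0,"tx":0,"ty":0,"tz":0.0015,"ax":0,"ay":0,"az":0}])

```text
time: 8.5
tool_pos: [0.5447, -0.1866, 0.2179]
ee_rot: [-3.141, -0.001, 1.483]
wrist_force: [0.4, 0.1, -4.5]
width: 0.0338
```

Emit:
step_arm(steps=[{"jaw":0,"tx":0,"ty":0,"tz":0.001,"ax":0,"ay":0,"az":0},{"jaw":0,"tx":0,"ty":0,"tz":0.0015,"ax":0,"ay":0,"az":0}])

```text
time: 8.7
tool_pos: [0.5448, -0.1868, 0.2167]
ee_rot: [-3.141, -0.0, 1.483]
wrist_force: [-0.2, -0.7, -3.7]
width: 0.0338
```

Emit:
step_arm(steps=[{"jaw":0,"tx":0,"ty":0,"tz":0.001,"ax":0,"ay":0,"az":0},{"jaw":0,"tx":0,"ty":0,"tz":0.0015,"ax":0,"ay":0,"az":0}])

```text
time: 8.9
tool_pos: [0.5451, -0.187, 0.2159]
ee_rot: [3.141, 0.001, 1.483]
wrist_force: [-0.6, 0.4, -0.3]
width: 0.0337
```

Emit:
step_arm(steps=[{"jaw":0,"tx":0,"ty":0,"tz":0.001,"ax":0,"ay":0,"az":0}])

```text
time: 9.0
tool_pos: [0.5453, -0.1872, 0.2156]
ee_rot: [3.14, 0.001, 1.483]
wrist_force: [-0.2, 0.6, 0.6]
width: 0.0339
```

Emit:
step_arm(steps=[{"jaw":0,"tx":0,"ty":0,"tz":0.001,"ax":0.001,"ay":0,"az":0},{"jaw":0,"tx":0,"ty":0,"tz":0.002,"ax":0.001,"ay":0,"az":0}])

```text
time: 9.2
tool_pos: [0.5455, -0.1874, 0.2149]
ee_rot: [3.139, 0.002, 1.483]
wrist_force: [-1.7, -0.6, 4.5]
width: 0.0337
```

Emit:
step_arm(steps=[{"jaw":0,"tx":0,"ty":0,"tz":0.001,"ax":0.001,"ay":0,"az":0},{"jaw":0,"tx":0,"ty":0,"tz":0.002,"ax":0.001,"ay":0,"az":0},{"jaw":0,"tx":0,"ty":0,"tz":0.002,"ax":0.001,"ay":0,"az":0}])

```text
time: 9.5
tool_pos: [0.5458, -0.1875, 0.2143]
ee_rot: [3.138, 0.003, 1.483]
wrist_force: [-1.5, 0.1, 5.6]
width: 0.0338
```

```bash
python3 -c "
from h import *
go(.5457,-.1875,.2115,1.483);print(get_obs()['wrist_torque'])"
```

```text
t [ 0.     -0.0001  0.0028] a [0.0034 0.0027 0.0001] | at [ 0.5458 -0.1875  0.2143] [3.1382e+00 2.7000e-03 1.4831e+00] F [-1.5  0.1  5.6] w 0.0338 T 9.5
[-0.06694063  0.43543437  0.00265622]
```

Emit:
step_arm(steps=[{"jaw":0,"tx":0,"ty":0,"tz":0.0015,"ax":0.0034,"ay":0.0027,"az":0},{"jaw":0,"tx":0,"ty":0,"tz":0.003,"ax":0.0034,"ay":0.0027,"az":0},{"jaw":0,"tx":0,"ty":0,"tz":0.003,"ax":0.0034,"ay":0.0027,"az":0}])

```text
time: 9.8
tool_pos: [0.5463, -0.1879, 0.2132]
ee_rot: [3.139, 0.001, 1.483]
wrist_force: [-1.7, 0.1, 6.6]
width: 0.034
```

Emit:
step_arm(steps=[{"jaw":0,"tx":0,"ty":0,"tz":0.0015,"ax":0.003,"ay":0.0027,"az":0},{"jaw":0,"tx":0,"ty":0,"tz":0.003,"ax":0.003,"ay":0.0027,"az":0},{"jaw":0,"tx":0,"ty":0,"tz":0.003,"ax":0.003,"ay":0.0027,"az":0}])

```text
time: 10.1
tool_pos: [0.5466, -0.1881, 0.2117]
ee_rot: [3.14, -0.001, 1.483]
wrist_force: [-0.6, -0.4, 5.1]
width: 0.0342
```

Emit:
step_arm(steps=[{"jaw":0,"tx":0,"ty":0,"tz":0.0015,"ax":0.0015,"ay":0,"az":0},{"jaw":0,"tx":0,"ty":0,"tz":0.003,"ax":0.0015,"ay":0,"az":0},{"jaw":0,"tx":0,"ty":0,"tz":0.003,"ax":0.0015,"ay":0,"az":0}])

```text
time: 10.4
tool_pos: [0.5466, -0.1881, 0.2111]
ee_rot: [3.139, 0.0, 1.483]
wrist_force: [-2.8, 0.9, 9.2]
width: 0.0338
```

Emit:
step_arm(steps=[{"jaw":0,"tx":0,"ty":0,"tz":0.0015,"ax":0.001,"ay":0,"az":0},{"jaw":0,"tx":0,"ty":0,"tz":0.003,"ax":0.001,"ay":0,"az":0},{"jaw":0,"tx":0,"ty":0,"tz":0.003,"ax":0.001,"ay":0,"az":0}])

```text
time: 10.7
tool_pos: [0.5466, -0.1881, 0.211]
ee_rot: [3.138, 0.001, 1.483]
wrist_force: [-3.0, 1.4, 10.7]
width: 0.0341
```

Emit:
step_arm(steps=[{"jaw":0,"tx":0,"ty":0,"tz":0.003,"ax":0.003,"ay":0.001,"az":0},{"jaw":0,"tx":0,"ty":0,"tz":0.004,"ax":0.003,"ay":0.001,"az":0},{"jaw":0,"tx":0,"ty":0,"tz":0.0045,"ax":0.003,"ay":0.001,"az":0}])

```text
time: 11.0
tool_pos: [0.5466, -0.1881, 0.2108]
ee_rot: [3.138, 0.002, 1.483]
wrist_force: [-5.6, 1.4, 15.6]
width: 0.0338
```

```bash
python3 -c "
from h import *
go(.5466,-.188,.2115,1.483);print(get_obs()['wrist_torque'])"
```

```text
t [ 0.0001 -0.     -0.0007] a [ 0.0039  0.0016 -0.    ] | at [ 0.5466 -0.1881  0.2108] [3.1377e+00 1.6000e-03 1.4830e+00] F [-5.6  1.4 15.6] w 0.0338 T 11.0
[ 0.33184211  1.36671467 -0.01616151]
```

Emit:
step_arm(steps=[{"jaw":0,"tx":0,"ty":-0.001,"tz":0.003,"ax":0.003,"ay":0.001,"az":0},{"jaw":0,"tx":0,"ty":-0.0015,"tz":0.0045,"ax":0.003,"ay":0.001,"az":0},{"jaw":0,"tx":0,"ty":-0.0015,"tz":0.005,"ax":0.003,"ay":0.001,"az":0}])

```text
time: 11.3
tool_pos: [0.5464, -0.1881, 0.2107]
ee_rot: [3.134, 0.002, 1.483]
wrist_force: [-1.7, 1.1, 16.3]
width: 0.0341
```

```bash
python3 - <<'E'
from h import *
go(.5466,-.188,.2115,1.483)
p,d,m=snap('wrist');W=cloud(d,m,True).reshape(-1,3);W=W[~np.isnan(W[:,0])]
c=get_obs()['tool_pos'];z=c[2]
s=W[(np.hypot(W[:,0]-c[0],W[:,1]-c[1])<.03)&(abs(W[:,2]-z-.015)<.007)];print('block top rel tcp',np.median(s[:,2])-z)
t=W[(abs(W[:,0]-.545)<.13)&(abs(W[:,1]+.186)<.13)&(abs(W[:,2]-.09)<.008)];print('lid',np.median(t[:,2]))
p,d,m=snap('scene','s4.png');P=cloud(d,m).reshape(-1,3);P=P[~np.isnan(P[:,0])]
O=np.load('sceneP.npy').reshape(-1,3)
for nm,Q in (('old',O),('new',P)):
    t=Q[(abs(Q[:,0]-.545)<.05)&(abs(Q[:,1]+.186)<.05)&(abs(Q[:,2]-.09)<.008)];print(nm,'lid',np.median(t[:,2]))
cv2.imwrite('pics/s4c.png',cv2.resize(cv2.imread('pics/s4.png')[130:300,130:290],None,fx=3.5,fy=3.5,interpolation=cv2.INTER_CUBIC))
go(.5466,-.188,.2115,1.483)
E
```

```text
t [ 0.0001  0.0001 -0.0008] a [0.0078 0.0023 0.0003] | at [ 0.5464 -0.1881  0.2107] [3.1337e+00 2.3000e-03 1.4833e+00] F [-1.7  1.1 16.3] w 0.0341 T 11.3
block top rel tcp 0.015850142541130152
lid 0.09113217311976629
old lid 0.08965896207055662
new lid 0.08961320059813771
t [ 0.0001  0.0001 -0.0007] a [0.0079 0.0023 0.0003] | at [ 0.5465 -0.1881  0.2108] [3.1337e+00 2.3000e-03 1.4833e+00] F [-2.1  1.4 14.2] w 0.0337 T 11.4
```

View pics/s4c.png

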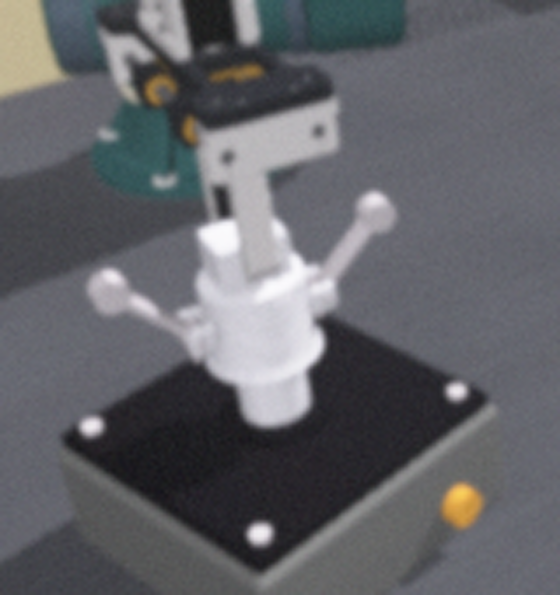

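```bash
python3 - <<'E'
from h import *
P=np.load('s3.npy');im=cv2.imread('pics/s3.png')
O=np.load('sceneP.npy');i0=cv2.imread('pics/scene0.png')
for u in (204,206,208):
    print([(v,int(i0[v,u].mean()),round(float(np.nanmean(O[v,u-1:u+2,2])),3)) for v in range(200,252,1)])
T=np.load('topP.npy').reshape(-1,3);T=T[~np.isnan(T[:,0])]
r=np.hypot(T[:,0]-.546,T[:,1]+.187)
for a,b in ((0,.008),(.008,.014),(.014,.019),(.019,.023)):
    s=T[(r>=a)&(r<b)&(T[:,2]>.17)];print('top r',a,len(s),np.median(s[:,2]).round(4),s[:,2].std().round(4))
E
```

```text
[(200, 103, -0.002), (201, 106, -0.002), (202, 102, -0.002), (203, 101, -0.0), (204, 83, -0.002), (205, 62, 0.194), (206, 44, 0.193), (207, 47, 0.194), (208, 42, 0.194), (209, 46, 0.194), (210, 50, 0.193), (211, 93, 0.193), (212, 167, 0.191), (213, 227, 0.19), (214, 242, 0.19), (215, 243, 0.19), (216, 243, 0.186), (217, 238, 0.186), (218, 227, 0.184), (219, 213, 0.182), (220, 206, 0.178), (221, 206, 0.178), (222, 206, 0.172), (223, 204, 0.168), (224, 206, 0.165), (225, 207, 0.163), (226, 208, 0.161), (227, 207, 0.158), (228, 208, 0.155), (229, 219, 0.153), (230, 234, 0.151), (231, 236, 0.151), (232, 209, 0.15), (233, 148, 0.148), (234, 129, 0.146), (235, 171, 0.144), (236, 201, 0.139), (237, 210, 0.138), (238, 208, 0.135), (239, 205, 0.133), (240, 202, 0.127), (241, 205, 0.123), (242, 206, 0.122), (243, 207, 0.119), (244, 204, 0.116), (245, 205, 0.113), (246, 207, 0.112), (247, 205, 0.107), (248, 203, 0.105), (249, 198, 0.102), (250, 187, 0.099), (251, 144, 0.097)]
[(200, 107, -0.001), (201, 102, -0.002), (202, 103, -0.0), (203, 100, -0.0), (204, 99, -0.001), (205, 86, 0.064), (206, 
[... 1249 characters left out ...]
.177), (221, 193, 0.17), (222, 193, 0.167), (223, 194, 0.164), (224, 197, 0.162), (225, 198, 0.159), (226, 201, 0.157), (227, 210, 0.155), (228, 229, 0.153), (229, 242, 0.151), (230, 243, 0.15), (231, 225, 0.149), (232, 156, 0.149), (233, 130, 0.146), (234, 166, 0.143), (235, 193, 0.14), (236, 207, 0.138), (237, 206, 0.136), (238, 205, 0.133), (239, 206, 0.13), (240, 206, 0.126), (241, 206, 0.123), (242, 206, 0.12), (243, 207, 0.118), (244, 206, 0.114), (245, 204, 0.113), (246, 205, 0.11), (247, 205, 0.107), (248, 202, 0.104), (249, 200, 0.102), (250, 186, 0.099), (251, 145, 0.097)]
top r 0 41 0.1954 0.0018
top r 0.008 93 0.195 0.0019
top r 0.014 97 0.1916 0.002
top r 0.019 110 0.1891 0.0024
```

The picture shows the cap seated with its rim past the O-ring and both levers still up. The numbers say it is home: seal top measured at 0.195 and neck top at about 0.191, giving a TCP of 0.211 under load, and it measures 0.2108. About 20 N of load moves it only at the lid's own stiffness. I'll unload and release.

Emit:
step_arm(steps=[{"jaw":0,"tx":0,"ty":0,"tz":0.002,"ax":0,"ay":0,"az":0},{"jaw":0,"tx":0,"ty":0,"tz":0,"ax":0,"ay":0,"az":0},{"jaw":0.5,"tx":0,"ty":0,"tz":0,"ax":0,"ay":0,"az":0},{"jaw":0.7,"tx":0,"ty":0,"tz":0,"ax":0,"ay":0,"az":0},{"jaw":0.7,"tx":0,"ty":0,"tz":0,"ax":0,"ay":0,"az":0},{"jaw":0.7,"tx":0,"ty":0,"tz":0,"ax":0,"ay":0,"az":0}])

```text
time: 12.0
tool_pos: [0.5464, -0.188, 0.21]
ee_rot: [3.135, 0.002, 1.483]
wrist_force: [-1.0, -0.2, -0.4]
width: 0.0623
```

```bash
python3 -c "
from h import *
go(.5465,-.188,.3,1.483)"
```

```text
t [-0.0002  0.0007 -0.09  ] a [0.0068 0.0018 0.0004] | at [ 0.5464 -0.188   0.21  ] [3.1348e+00 1.8000e-03 1.4834e+00] F [-1.  -0.2 -0.4] w 0.0623 T 12.0
```

Emit:
step_arm(steps=[{"jaw":0.7,"tx":0,"ty":0,"tz":-0.03,"ax":0.0068,"ay":0.0018,"az":0},{"jaw":0.7,"tx":0,"ty":0,"tz":-0.07,"ax":0.0068,"ay":0.0018,"az":0},{"jaw":0.0,"tx":0.04,"ty":0,"tz":-0.09,"ax":0.0068,"ay":0.0018,"az":0},{"jaw":0,"tx":0.078,"ty":0,"tz":-0.09,"ax":0.0068,"ay":0.0018,"az":0},{"jaw":0,"tx":0.078,"ty":0,"tz":-0.09,"ax":0.0068,"ay":0.0018,"az":0},{"jaw":0,"tx":0.078,"ty":0,"tz":-0.09,"ax":0.0068,"ay":0.0018,"az":0},{"jaw":0,"tx":0.078,"ty":0,"tz":-0.09,"ax":0.0068,"ay":0.0018,"az":0},{"jaw":0,"tx":0.078,"ty":0,"tz":-0.09,"ax":0.0068,"ay":0.0018,"az":0}])

```text
time: 12.8
tool_pos: [0.5524, -0.1111, 0.299]
ee_rot: [-3.14, 0.0, 1.482]
wrist_force: [-0.0, 0.4, -0.1]
width: 0.021
```

```bash
python3 - <<'E'
from h import *
p,d,m=snap('scene','s5.png');P=cloud(d,m)
for n,Q in (('scene',P),):
    for r in silhouettes(n,'lever_a'):
        X=Q[r['pixels']];X=X[(X[:,2]>.13)];print('lever',round(r['confidence'],2),r['rect'],np.percentile(X,[3,50,97],axis=0).round(3).tolist() if len(X) else 0)
p,d,m=snap('top');P=cloud(d,m).reshape(-1,3);P=P[~np.isnan(P[:,0])]
s=P[(np.hypot(P[:,0]-.5465,P[:,1]+.188)<.02)&(P[:,2]>.2)&(P[:,2]<.24)];print('block top',len(s),np.median(s[:,2]) if len(s) else 0)
s=P[(np.hypot(P[:,0]-.5465,P[:,1]+.188)<.1)&(P[:,2]>.17)&(P[:,2]<.235)];
print(cv2.minAreaRect((s[:,:2]*1000).astype(np.float32)))
cv2.imwrite('pics/s5c.png',cv2.resize(cv2.imread('pics/s5.png')[100:270,130:290],None,fx=3.5,fy=3.5,interpolation=cv2.INTER_CUBIC))
yx=np.array([np.cos(1.483),np.sin(1.483)]);c=np.array([.5465,-.188])+.078*yx
go(c[0],c[1],.236,1.483)
E
```

```text
lever 0.51 [153.1, 208.8, 188.5, 228.1] [[0.536, -0.275, 0.174], [0.548, -0.256, 0.202], [0.556, -0.225, 0.223]]
lever 0.46 [221.7, 187.9, 240.4, 210.0] [[0.551, -0.146, 0.178], [0.56, -0.121, 0.199], [0.565, -0.103, 0.218]]
block top 0 0
((553.2574462890625, -108.86073303222656), (27.06231117248535, 14.921140670776367), 83.99618530273438)
t [0.0007 0.0009 0.0634] a [-0.0008 -0.0001 -0.001 ] | at [ 0.5524 -0.1109  0.2994] [-3.1408e+00 -1.0000e-04  1.4820e+00] F [ 0.3 -0.3 -0.3] w 0.0093 T 12.95
```

View pics/s5c.png

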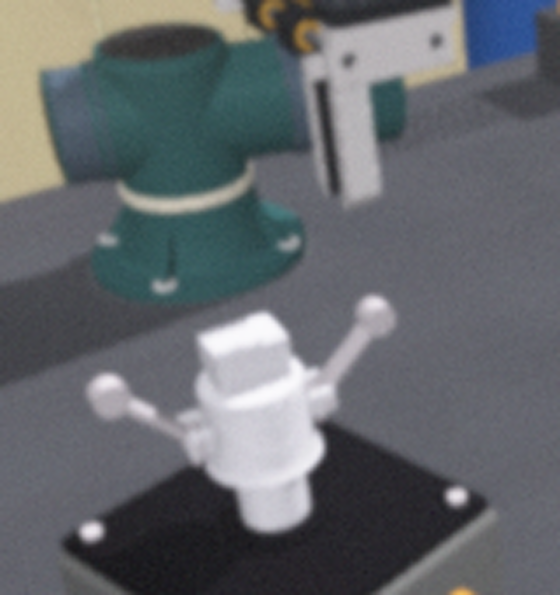

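The cap sits upright on the neck after release, with both levers up (tips at crop (108,395) and (372,315)). The closed fingers are above the +y lever.

Emit:
step_arm(steps=[{"jaw":0,"tx":0.0005,"ty":0.001,"tz":0.03,"ax":0,"ay":0,"az":0},{"jaw":0,"tx":0.0005,"ty":0.001,"tz":0.055,"ax":0,"ay":0,"az":0},{"jaw":0,"tx":0.0005,"ty":0.001,"tz":0.063,"ax":0,"ay":0,"az":0},{"jaw":0,"tx":0.0005,"ty":0.001,"tz":0.066,"ax":0,"ay":0,"az":0},{"jaw":0,"tx":0.0005,"ty":0.001,"tz":0.069,"ax":0,"ay":0,"az":0},{"jaw":0,"tx":0.0005,"ty":0.001,"tz":0.072,"ax":0,"ay":0,"az":0},{"jaw":0,"tx":0.0005,"ty":0.001,"tz":0.075,"ax":0,"ay":0,"az":0}])

```text
time: 13.65
tool_pos: [0.554, -0.1107, 0.2255]
ee_rot: [3.14, 0.0, 1.482]
wrist_force: [0.4, 0.3, 0.1]
width: 0.0002
```

Emit:
step_arm(steps=[{"jaw":0,"tx":0,"ty":0,"tz":0.003,"ax":0,"ay":0,"az":0},{"jaw":0,"tx":0,"ty":0,"tz":0.006,"ax":0,"ay":0,"az":0},{"jaw":0,"tx":0,"ty":0,"tz":0.009,"ax":0,"ay":0,"az":0}])

```text
time: 13.95
tool_pos: [0.5549, -0.1092, 0.2183]
ee_rot: [3.136, -0.002, 1.483]
wrist_force: [0.5, 2.0, 2.5]
width: 0.0007
```

Emit:
step_arm(steps=[{"jaw":0,"tx":0,"ty":0,"tz":0.003,"ax":0,"ay":0,"az":0},{"jaw":0,"tx":0,"ty":0,"tz":0.006,"ax":0,"ay":0,"az":0},{"jaw":0,"tx":0,"ty":0,"tz":0.009,"ax":0,"ay":0,"az":0}])

```text
time: 14.25
tool_pos: [0.5551, -0.1093, 0.2093]
ee_rot: [3.136, -0.002, 1.483]
wrist_force: [0.6, -0.2, 3.3]
width: 0.0002
```

Emit:
step_arm(steps=[{"jaw":0,"tx":0,"ty":0,"tz":0.004,"ax":0.005,"ay":0,"az":0},{"jaw":0,"tx":0,"ty":-0.001,"tz":0.008,"ax":0.005,"ay":0,"az":0},{"jaw":0,"tx":0,"ty":-0.001,"tz":0.012,"ax":0.005,"ay":0,"az":0},{"jaw":0,"tx":0,"ty":-0.001,"tz":0.016,"ax":0.005,"ay":0,"az":0}])

```text
time: 14.65
tool_pos: [0.5542, -0.1089, 0.1928]
ee_rot: [3.141, -0.003, 1.483]
wrist_force: [0.6, 1.8, 2.8]
width: 0.0006
```

Emit:
step_arm(steps=[{"jaw":0,"tx":0,"ty":0,"tz":0.004,"ax":0,"ay":0,"az":0},{"jaw":0,"tx":0,"ty":0,"tz":0.008,"ax":0,"ay":0,"az":0},{"jaw":0,"tx":0,"ty":0,"tz":0.012,"ax":0,"ay":0,"az":0}])

```text
time: 14.95
tool_pos: [0.5542, -0.1085, 0.1804]
ee_rot: [3.141, -0.003, 1.484]
wrist_force: [0.3, 2.9, 2.9]
width: 0.0004
```

Emit:
step_arm(steps=[{"jaw":0,"tx":0,"ty":0,"tz":0.003,"ax":0,"ay":0,"az":0},{"jaw":0,"tx":0,"ty":0,"tz":0.006,"ax":0,"ay":0,"az":0},{"jaw":0,"tx":0,"ty":0,"tz":0.009,"ax":0,"ay":0,"az":0}])

```text
time: 15.25
tool_pos: [0.5541, -0.1088, 0.1714]
ee_rot: [3.141, -0.003, 1.484]
wrist_force: [0.1, 1.0, 3.4]
width: 0.0005
```

Emit:
step_arm(steps=[{"jaw":0,"tx":0,"ty":0,"tz":0.002,"ax":0,"ay":0,"az":0},{"jaw":0,"tx":0,"ty":0,"tz":0.004,"ax":0,"ay":0,"az":0},{"jaw":0,"tx":0,"ty":0,"tz":0.006,"ax":0,"ay":0,"az":0}])

```text
time: 15.55
tool_pos: [0.5542, -0.1096, 0.1656]
ee_rot: [3.141, -0.001, 1.483]
wrist_force: [0.6, -0.7, 4.0]
width: 0.0002
```

Emit:
step_arm(steps=[{"jaw":0,"tx":0,"ty":0,"tz":0.002,"ax":0,"ay":0,"az":0},{"jaw":0,"tx":0,"ty":0,"tz":0.003,"ax":0,"ay":0,"az":0},{"jaw":0,"tx":0,"ty":0,"tz":0.004,"ax":0,"ay":0,"az":0}])

```text
time: 15.85
tool_pos: [0.5542, -0.1097, 0.1615]
ee_rot: [3.14, -0.001, 1.483]
wrist_force: [0.4, 0.0, 4.4]
width: 0.0005
```

Emit:
step_arm(steps=[{"jaw":0,"tx":0,"ty":0,"tz":0.001,"ax":0,"ay":0,"az":0},{"jaw":0,"tx":0,"ty":0,"tz":0.002,"ax":0,"ay":0,"az":0},{"jaw":0,"tx":0,"ty":0,"tz":0.003,"ax":0,"ay":0,"az":0}])

```text
time: 16.15
tool_pos: [0.5543, -0.1096, 0.1584]
ee_rot: [3.14, -0.001, 1.483]
wrist_force: [0.2, 0.3, 4.0]
width: 0.0003
```

Emit:
step_arm(steps=[{"jaw":0,"tx":0,"ty":0,"tz":0.001,"ax":0,"ay":0,"az":0},{"jaw":0,"tx":0,"ty":0,"tz":0.002,"ax":0,"ay":0,"az":0},{"jaw":0,"tx":0,"ty":0,"tz":0.003,"ax":0,"ay":0,"az":0}])

```text
time: 16.45
tool_pos: [0.5543, -0.1094, 0.1553]
ee_rot: [3.14, -0.001, 1.483]
wrist_force: [1.2, -0.0, 3.2]
width: 0.0002
```

Emit:
step_arm(steps=[{"jaw":0,"tx":0,"ty":0,"tz":0.001,"ax":0,"ay":0,"az":0},{"jaw":0,"tx":0,"ty":0,"tz":0.002,"ax":0,"ay":0,"az":0}])

```text
time: 16.65
tool_pos: [0.5544, -0.1094, 0.1536]
ee_rot: [3.14, -0.002, 1.483]
wrist_force: [0.3, 0.4, 5.8]
width: 0.0004
```

Emit:
step_arm(steps=[{"jaw":0,"tx":0,"ty":0,"tz":0.001,"ax":0,"ay":0,"az":0},{"jaw":0,"tx":0,"ty":0,"tz":0.002,"ax":0,"ay":0,"az":0}])

```text
time: 16.85
tool_pos: [0.5547, -0.1093, 0.1522]
ee_rot: [3.139, -0.002, 1.483]
wrist_force: [-0.8, 0.4, 5.2]
width: 0.0004
```

Emit:
step_arm(steps=[{"jaw":0,"tx":0,"ty":0,"tz":0.001,"ax":0.002,"ay":0,"az":0},{"jaw":0,"tx":0,"ty":-0.0005,"tz":0.002,"ax":0.002,"ay":0,"az":0},{"jaw":0,"tx":0,"ty":-0.0005,"tz":0.0025,"ax":0.002,"ay":0,"az":0}])

```text
time: 17.15
tool_pos: [0.5546, -0.1091, 0.1502]
ee_rot: [3.14, -0.002, 1.483]
wrist_force: [0.8, -0.1, 5.6]
width: 0.0002
```

Emit:
step_arm(steps=[{"jaw":0,"tx":0,"ty":0,"tz":0.001,"ax":0.002,"ay":0,"az":0},{"jaw":0,"tx":0,"ty":-0.0005,"tz":0.002,"ax":0.002,"ay":0,"az":0},{"jaw":0,"tx":0,"ty":-0.0005,"tz":0.003,"ax":0.002,"ay":0,"az":0}])

```text
time: 17.45
tool_pos: [0.5549, -0.1089, 0.1486]
ee_rot: [3.139, -0.002, 1.484]
wrist_force: [-0.6, 0.4, 9.3]
width: 0.0006
```

Emit:
step_arm(steps=[{"jaw":0,"tx":0,"ty":0,"tz":0.001,"ax":0.002,"ay":0,"az":0},{"jaw":0,"tx":0,"ty":-0.0005,"tz":0.002,"ax":0.002,"ay":0,"az":0},{"jaw":0,"tx":0,"ty":-0.0005,"tz":0.003,"ax":0.002,"ay":0,"az":0}])

```text
time: 17.75
tool_pos: [0.5552, -0.1086, 0.1476]
ee_rot: [3.138, -0.002, 1.484]
wrist_force: [-1.2, 1.6, 10.6]
width: 0.0005
```

Emit:
step_arm(steps=[{"jaw":0,"tx":0,"ty":0,"tz":0.002,"ax":0.003,"ay":0,"az":0},{"jaw":0,"tx":0,"ty":-0.0005,"tz":0.003,"ax":0.003,"ay":0,"az":0},{"jaw":0,"tx":0,"ty":-0.0005,"tz":0.0035,"ax":0.003,"ay":0,"az":0}])

```text
time: 18.05
tool_pos: [0.5557, -0.1082, 0.1467]
ee_rot: [3.137, -0.003, 1.484]
wrist_force: [-1.3, 1.4, 11.9]
width: 0.0005
```

```bash
python3 - <<'E'
from h import *
go(.554,-.11,.15,1.483)
p,d,m=snap('scene','s6.png');P=cloud(d,m)
q=P.reshape(-1,3);q=q[(abs(q[:,0]-.55)<.03)&(q[:,2]>.11)&(q[:,2]<.24)&(q[:,1]>-.15)&(q[:,1]<-.05)]
for r in silhouettes('scene','lever_a'):
    X=P[r['pixels']];X=X[X[:,2]>.1];print(round(r['confidence'],2),r['rect'],np.percentile(X,[3,50,97],axis=0).round(3).tolist() if len(X) else 0)
cv2.imwrite('pics/s6c.png',cv2.resize(cv2.imread('pics/s6.png')[130:270,150:290],None,fx=4,fy=4,interpolation=cv2.INTER_CUBIC))
E
```

```text
t [-0.002  -0.0015 -0.0033] a [ 0.0044 -0.0026  0.0014] | at [ 0.5557 -0.1082  0.1467] [ 3.1371e+00 -2.6000e-03  1.4844e+00] F [-1.3  1.4 11.9] w 0.0005 T 18.05
0.69 [156.6, 203.0, 189.0, 226.8] [[0.534, -0.269, 0.181], [0.547, -0.254, 0.214], [0.551, -0.226, 0.232]]
```

View pics/s6c.png

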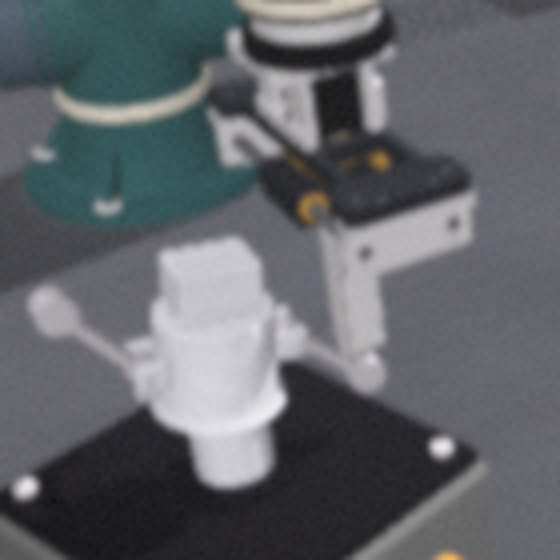

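The gripper body clears the cap. The +y lever is down (crop 365,370), but the last push visibly leaned the cap by a few degrees: lever B's tip reads about 9 mm higher. I'll back off and check the cap's pose and lever angle.

Emit:
step_arm(steps=[{"jaw":0,"tx":0,"ty":0,"tz":-0.002,"ax":0,"ay":0,"az":0},{"jaw":0,"tx":0,"ty":0,"tz":-0.02,"ax":0.004,"ay":-0.0026,"az":0},{"jaw":0,"tx":0,"ty":0,"tz":-0.06,"ax":0.004,"ay":-0.0026,"az":0},{"jaw":0,"tx":0,"ty":0,"tz":-0.1,"ax":0.004,"ay":-0.0026,"az":0},{"jaw":0,"tx":0.06,"ty":0,"tz":-0.14,"ax":0.004,"ay":-0.0026,"az":0},{"jaw":0,"tx":0.11,"ty":0,"tz":-0.14,"ax":0.004,"ay":-0.0026,"az":0},{"jaw":0,"tx":0.13,"ty":0,"tz":-0.14,"ax":0.004,"ay":-0.0026,"az":0},{"jaw":0,"tx":0.13,"ty":0,"tz":-0.14,"ax":0.004,"ay":-0.0026,"az":0}])

```text
time: 18.95
tool_pos: [0.5662, 0.0254, 0.2868]
ee_rot: [-3.141, -0.002, 1.491]
wrist_force: [0.3, 0.2, 0.4]
width: 0.0004
```

```bash
cat >> h.py <<'E'
def capstate(name):
    ax=np.array([.5465,-.188]);u=np.array([np.cos(1.483),np.sin(1.483)]);v=np.array([-u[1],u[0]])
    out={}
    for n in ('scene','top'):
        p,d,m=snap(n,f'{n}_{name}.png');P=cloud(d,m).reshape(-1,3);P=P[~np.isnan(P[:,0])]
        a=(P[:,:2]-ax)@u;b=(P[:,:2]-ax)@v;z=P[:,2]
        k=(abs(a)<.019)&(abs(b)<.014)&(z>.21)&(z<.245)
        if k.sum()>20:
            A=np.c_[a[k],b[k],np.ones(k.sum())];c=np.linalg.lstsq(A,z[k],rcond=None)[0]
            print(n,'block n',k.sum(),'med z',np.median(z[k]).round(4),'slope a,b',c[:2].round(3),'z0',c[2].round(4))
        for s in (1,-1):
            k=(s*a>.05)&(s*a<.12)&(abs(b)<.014)&(z>.105)&(z<.26)
            if k.sum()>8:
                q=np.c_[s*a[k],z[k]].astype(np.float32);l=cv2.fitLine(q,cv2.DIST_HUBER,0,.01,.01).ravel()
                an=np.degrees(np.arctan2(l[1],l[0]));an=(an+90)%180-90
                print(n,'lever side',s,k.sum(),'ang',an.round(1),'mean',q.mean(0).round(4),'far',np.percentile(q[:,0],97).round(4),'zrange',np.percentile(q[:,1],[3,97]).round(4))
E
python3 - <<'E'
from h import *
capstate('7');go(.5,-.1,.3,1.483)
a=[cv2.resize(cv2.imread(f'pics/{f}')[130:270,150:290],None,fx=2.8,fy=2.8,interpolation=cv2.INTER_CUBIC) for f in ('s5.png','scene_7.png')]
cv2.imwrite('pics/cmp7.png',np.hstack(a))
E
```

```text
scene block n 144 med z 0.2272 slope a,b [0.139 0.008] z0 0.2261
scene lever side 1 131 ang -46.5 mean [0.0732 0.1369] far 0.0895 zrange [0.1194 0.1594]
scene lever side -1 176 ang 54.6 mean [0.0689 0.2173] far 0.0823 zrange [0.1933 0.2315]
top block n 214 med z 0.2289 slope a,b [-0.072  0.   ] z0 0.229
top lever side -1 140 ang 59.4 mean [0.0642 0.2195] far 0.079 zrange [0.1996 0.2349]
t [-0.1268 -0.0554 -0.0141] a [-0.0019  0.0007  0.0033] | at [0.5659 0.0217 0.2857] [-3.1397e+00  7.0000e-04  1.4863e+00] F [ 0.5 -0.3 -0.1] w 0.0003 T 19.05
```

View pics/cmp7.png

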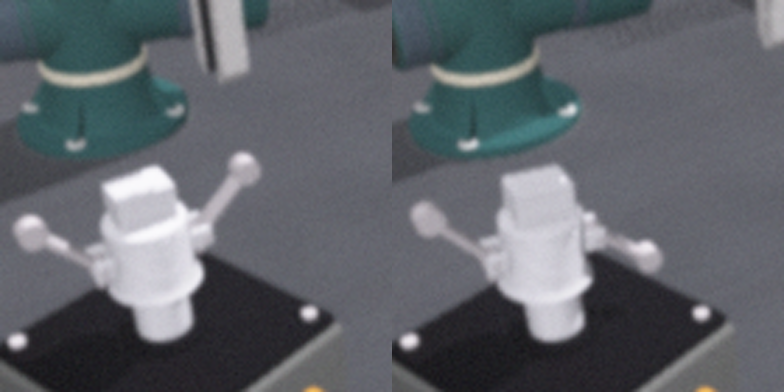

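The comparison shows lever A at its stop (about -42° relative to the cap). The cap leans about 4° with its B side raised, so I over-pressed. Lever B is still up. I'll press the cap's shoulder on the B side (30 mm off axis) to bring it level and home before touching lever B.

```bash
python3 -c "
from h import *
go(.5438,-.2189,.295,1.483)"
```

```text
t [-0.2416 -0.0018 -0.0091] a [-0.0019  0.0007  0.0033] | at [0.5659 0.0217 0.2857] [-3.1397e+00  7.0000e-04  1.4863e+00] F [ 0.5 -0.3 -0.1] w 0.0003 T 19.05
```

Emit:
step_arm(steps=[{"jaw":0,"tx":0,"ty":0,"tz":-0.009,"ax":-0.002,"ay":0.001,"az":0.003},{"jaw":0,"tx":-0.05,"ty":0,"tz":-0.009,"ax":-0.002,"ay":0.001,"az":0.003},{"jaw":0,"tx":-0.1,"ty":0,"tz":-0.009,"ax":-0.002,"ay":0.001,"az":0.003},{"jaw":0,"tx":-0.15,"ty":0,"tz":-0.009,"ax":-0.002,"ay":0.001,"az":0.003},{"jaw":0,"tx":-0.2,"ty":0,"tz":-0.009,"ax":-0.002,"ay":0.001,"az":0.003},{"jaw":0,"tx":-0.2415,"ty":-0.002,"tz":-0.009,"ax":-0.002,"ay":0.001,"az":0.003},{"jaw":0,"tx":-0.2415,"ty":-0.002,"tz":-0.009,"ax":-0.002,"ay":0.001,"az":0.003},{"jaw":0,"tx":-0.2415,"ty":-0.002,"tz":-0.009,"ax":-0.002,"ay":0.001,"az":0.003}])

```text
time: 19.85
tool_pos: [0.5427, -0.2208, 0.2945]
ee_rot: [-3.141, -0.001, 1.479]
wrist_force: [0.2, 0.0, -0.2]
width: 0.0006
```

```bash
python3 -c "
from h import *
go(.5438,-.2189,.215,1.483)"
```

```text
t [0.0019 0.001  0.0795] a [-0.001  -0.0012 -0.004 ] | at [ 0.5427 -0.2208  0.2945] [-3.1406e+00 -1.2000e-03  1.4790e+00] F [ 0.2  0.  -0.2] w 0.0006 T 19.85
```

Emit:
step_arm(steps=[{"jaw":0,"tx":0.001,"ty":0.001,"tz":0.03,"ax":-0.001,"ay":-0.001,"az":-0.004},{"jaw":0,"tx":0.001,"ty":0.001,"tz":0.055,"ax":-0.001,"ay":-0.001,"az":-0.004},{"jaw":0,"tx":0.001,"ty":0.001,"tz":0.07,"ax":-0.001,"ay":-0.001,"az":-0.004},{"jaw":0,"tx":0.001,"ty":0.001,"tz":0.076,"ax":-0.001,"ay":-0.001,"az":-0.004},{"jaw":0,"tx":0.001,"ty":0.001,"tz":0.079,"ax":-0.001,"ay":-0.001,"az":-0.004}])

```text
time: 20.35
tool_pos: [0.5438, -0.2191, 0.2155]
ee_rot: [-3.142, -0.0, 1.484]
wrist_force: [0.3, 1.5, -0.3]
width: 0.0003
```

Emit:
step_arm(steps=[{"jaw":0,"tx":0,"ty":0,"tz":0.001,"ax":0,"ay":0,"az":0},{"jaw":0,"tx":0,"ty":0,"tz":0.003,"ax":0,"ay":0,"az":0}])

```text
time: 20.55
tool_pos: [0.5445, -0.2192, 0.214]
ee_rot: [3.139, 0.001, 1.484]
wrist_force: [0.2, 0.5, 0.7]
width: 0.0002
```

Emit:
step_arm(steps=[{"jaw":0,"tx":0,"ty":0,"tz":0.001,"ax":0,"ay":0,"az":0},{"jaw":0,"tx":0,"ty":0,"tz":0.003,"ax":0,"ay":0,"az":0}])

```text
time: 20.75
tool_pos: [0.545, -0.2194, 0.2121]
ee_rot: [3.137, 0.001, 1.484]
wrist_force: [-0.7, -0.4, -0.4]
width: 0.0008
```

Emit:
step_arm(steps=[{"jaw":0,"tx":0,"ty":-0.001,"tz":0.001,"ax":0.004,"ay":0,"az":0},{"jaw":0,"tx":0,"ty":-0.001,"tz":0.003,"ax":0.004,"ay":0,"az":0}])

```text
time: 20.95
tool_pos: [0.5442, -0.2195, 0.2095]
ee_rot: [3.14, 0.002, 1.484]
wrist_force: [0.7, 0.4, -0.3]
width: 0.0005
```

Emit:
step_arm(steps=[{"jaw":0,"tx":0,"ty":0,"tz":0.001,"ax":0,"ay":0,"az":0},{"jaw":0,"tx":0,"ty":0,"tz":0.003,"ax":0,"ay":0,"az":0}])

```text
time: 21.15
tool_pos: [0.5443, -0.2199, 0.2073]
ee_rot: [3.139, 0.003, 1.484]
wrist_force: [-0.7, -0.2, 7.0]
width: 0.0003
```

Emit:
step_arm(steps=[{"jaw":0,"tx":0,"ty":0,"tz":0.001,"ax":0,"ay":0,"az":0},{"jaw":0,"tx":0,"ty":0,"tz":0.003,"ax":0,"ay":0,"az":0}])

```text
time: 21.35
tool_pos: [0.5448, -0.2206, 0.206]
ee_rot: [3.136, 0.005, 1.484]
wrist_force: [0.2, -0.4, 7.5]
width: 0.0006
```

Emit:
step_arm(steps=[{"jaw":0,"tx":0,"ty":-0.0005,"tz":0.002,"ax":0.004,"ay":0.004,"az":0},{"jaw":0,"tx":0,"ty":-0.0005,"tz":0.003,"ax":0.004,"ay":0.004,"az":0},{"jaw":0,"tx":0,"ty":-0.0005,"tz":0.0035,"ax":0.004,"ay":0.004,"az":0}])

```text
time: 21.65
tool_pos: [0.545, -0.2213, 0.2043]
ee_rot: [3.137, 0.003, 1.483]
wrist_force: [-1.1, -0.7, 7.6]
width: 0.0007
```

Emit:
step_arm(steps=[{"jaw":0,"tx":0,"ty":-0.0005,"tz":0.002,"ax":0.004,"ay":0.003,"az":0},{"jaw":0,"tx":0,"ty":-0.0005,"tz":0.0035,"ax":0.004,"ay":0.003,"az":0},{"jaw":0,"tx":0,"ty":-0.0005,"tz":0.004,"ax":0.004,"ay":0.003,"az":0}])

```text
time: 21.95
tool_pos: [0.5452, -0.2216, 0.2037]
ee_rot: [3.137, 0.002, 1.483]
wrist_force: [-2.6, -0.4, 11.1]
width: 0.0003
```

Emit:
step_arm(steps=[{"jaw":0,"tx":0.001,"ty":-0.001,"tz":0.003,"ax":0.004,"ay":0.003,"az":0},{"jaw":0,"tx":0.001,"ty":-0.001,"tz":0.0045,"ax":0.004,"ay":0.003,"az":0},{"jaw":0,"tx":0.001,"ty":-0.001,"tz":0.005,"ax":0.004,"ay":0.003,"az":0}])

```text
time: 22.25
tool_pos: [0.5451, -0.2216, 0.2035]
ee_rot: [3.135, 0.002, 1.483]
wrist_force: [-3.5, -0.6, 14.3]
width: 0.0006
```

```bash
python3 - <<'E'
from h import *
capstate('8');go(.5438,-.2189,.215,1.483)
E
```

```text
scene block n 123 med z 0.2249 slope a,b [0.011 0.002] z0 0.225
scene lever side 1 136 ang -39.3 mean [0.076  0.1424] far 0.094 zrange [0.1254 0.1629]
scene lever side -1 181 ang 48.9 mean [0.0719 0.2078] far 0.0866 zrange [0.1855 0.222 ]
top block n 233 med z 0.2261 slope a,b [ 0.014 -0.003] z0 0.2262
top lever side 1 152 ang -34.3 mean [0.0731 0.1513] far 0.0952 zrange [0.1362 0.1668]
t [ 0.0025 -0.0015 -0.0114] a [0.0069 0.0021 0.0001] | at [ 0.5452 -0.2216  0.2036] [3.1347e+00 2.1000e-03 1.4831e+00] F [-2.5  0.4 15.3] w 0.0006 T 22.35
```

The cap is level again: slope about 0.01, block top 0.226. Lever A is at -39° (stop is -40°). Next I'll lift clear and go to lever B, this time pressing gently.

Emit:
step_arm(steps=[{"jaw":0,"tx":0,"ty":0,"tz":0,"ax":0,"ay":0,"az":0},{"jaw":0,"tx":0,"ty":-0.001,"tz":-0.02,"ax":0.007,"ay":0.002,"az":0},{"jaw":0,"tx":0,"ty":-0.0015,"tz":-0.06,"ax":0.007,"ay":0.002,"az":0},{"jaw":0,"tx":-0.02,"ty":-0.0015,"tz":-0.085,"ax":0.007,"ay":0.002,"az":0},{"jaw":0,"tx":-0.0445,"ty":-0.0015,"tz":-0.085,"ax":0.007,"ay":0.002,"az":0},{"jaw":0,"tx":-0.0445,"ty":-0.0015,"tz":-0.085,"ax":0.007,"ay":0.002,"az":0},{"jaw":0,"tx":-0.0445,"ty":-0.0015,"tz":-0.085,"ax":0.007,"ay":0.002,"az":0}])

```text
time: 23.05
tool_pos: [0.539, -0.2654, 0.2872]
ee_rot: [-3.14, -0.002, 1.482]
wrist_force: [0.9, -0.2, 0.3]
width: 0.0003
```

```bash
python3 - <<'E'
from h import *
capstate('9')
u=np.array([np.cos(1.483),np.sin(1.483)]);c=np.array([.5465,-.188])-.078*u
go(c[0],c[1],.234,1.483)
E
```

```text
scene block n 129 med z 0.2258 slope a,b [ 0.006 -0.006] z0 0.2257
scene lever side 1 136 ang -40.1 mean [0.0756 0.1429] far 0.0934 zrange [0.1254 0.163 ]
scene lever side -1 182 ang 49.3 mean [0.0717 0.2091] far 0.086 zrange [0.1874 0.2233]
top block n 233 med z 0.2271 slope a,b [-0.003  0.021] z0 0.2271
top lever side 1 154 ang -34.6 mean [0.0727 0.1514] far 0.0951 zrange [0.1374 0.1688]
top lever side -1 153 ang 53.4 mean [0.0658 0.2097] far 0.0827 zrange [0.1888 0.2259]
t [-0.0011  0.0008  0.0533] a [-0.0021 -0.0015  0.0007] | at [ 0.539  -0.2646  0.2873] [-3.1395e+00 -1.5000e-03  1.4837e+00] F [ 0.5 -0.5  0.2] w 0.0003 T 23.15
```

Emit:
step_arm(steps=[{"jaw":0,"tx":-0.001,"ty":0.001,"tz":0.03,"ax":-0.002,"ay":-0.001,"az":0},{"jaw":0,"tx":-0.001,"ty":0.001,"tz":0.05,"ax":-0.002,"ay":-0.001,"az":0},{"jaw":0,"tx":-0.001,"ty":0.001,"tz":0.056,"ax":-0.002,"ay":-0.001,"az":0},{"jaw":0,"tx":-0.001,"ty":0.001,"tz":0.06,"ax":-0.002,"ay":-0.001,"az":0},{"jaw":0,"tx":-0.001,"ty":0.001,"tz":0.064,"ax":-0.002,"ay":-0.001,"az":0},{"jaw":0,"tx":-0.001,"ty":0.001,"tz":0.068,"ax":-0.002,"ay":-0.001,"az":0}])

```text
time: 23.75
tool_pos: [0.5405, -0.2683, 0.2231]
ee_rot: [3.136, 0.007, 1.482]
wrist_force: [-2.6, -6.8, 9.7]
width: 0.0005
```

Emit:
step_arm(steps=[{"jaw":0,"tx":0,"ty":0,"tz":0.004,"ax":0,"ay":0,"az":0},{"jaw":0,"tx":0,"ty":0,"tz":0.008,"ax":0,"ay":0,"az":0},{"jaw":0,"tx":0,"ty":0,"tz":0.012,"ax":0,"ay":0,"az":0}])

```text
time: 24.05
tool_pos: [0.5418, -0.2715, 0.2154]
ee_rot: [3.129, 0.015, 1.48]
wrist_force: [-0.8, -4.6, 6.2]
width: 0.0002
```

Emit:
step_arm(steps=[{"jaw":0,"tx":0,"ty":0,"tz":0.004,"ax":0,"ay":0,"az":0},{"jaw":0,"tx":0,"ty":0,"tz":0.008,"ax":0,"ay":0,"az":0},{"jaw":0,"tx":0,"ty":0,"tz":0.012,"ax":0,"ay":0,"az":0}])

```text
time: 24.35
tool_pos: [0.5425, -0.2715, 0.2039]
ee_rot: [3.127, 0.015, 1.481]
wrist_force: [-0.1, -0.5, 3.3]
width: 0.0006
```

Emit:
step_arm(steps=[{"jaw":0,"tx":0,"ty":0,"tz":0.004,"ax":0,"ay":0,"az":0},{"jaw":0,"tx":0,"ty":0,"tz":0.008,"ax":0,"ay":0,"az":0},{"jaw":0,"tx":0,"ty":0,"tz":0.012,"ax":0,"ay":0,"az":0}])

```text
time: 24.65
tool_pos: [0.5427, -0.2717, 0.1913]
ee_rot: [3.127, 0.015, 1.481]
wrist_force: [0.3, -1.1, 2.5]
width: 0.0005
```

Emit:
step_arm(steps=[{"jaw":0,"tx":0.001,"ty":-0.001,"tz":0.004,"ax":0.005,"ay":0.005,"az":0.002},{"jaw":0,"tx":0.002,"ty":-0.003,"tz":0.008,"ax":0.01,"ay":0.01,"az":0.002},{"jaw":0,"tx":0.003,"ty":-0.003,"tz":0.012,"ax":0.014,"ay":0.015,"az":0.002}])

```text
time: 24.95
tool_pos: [0.5401, -0.2692, 0.1791]
ee_rot: [3.141, 0.001, 1.479]
wrist_force: [0.5, -3.3, 3.1]
width: 0.0004
```

Emit:
step_arm(steps=[{"jaw":0,"tx":0,"ty":0,"tz":0.004,"ax":0,"ay":0,"az":0},{"jaw":0,"tx":0,"ty":0,"tz":0.008,"ax":0,"ay":0,"az":0},{"jaw":0,"tx":0,"ty":0,"tz":0.01,"ax":0,"ay":0,"az":0}])

```text
time: 25.25
tool_pos: [0.5401, -0.2684, 0.1686]
ee_rot: [3.142, -0.001, 1.479]
wrist_force: [1.0, 1.2, 4.1]
width: 0.0003
```

```bash
python3 - <<'E'
from h import *
u=np.array([np.cos(1.483),np.sin(1.483)]);c=np.array([.5465,-.188])-.08*u
go(c[0],c[1],.16,1.483)
E
```

```text
t [ 0.0006 -0.0006  0.0086] a [ 0.     -0.0006 -0.0039] | at [ 0.5401 -0.2684  0.1686] [ 3.1416e+00 -6.0000e-04  1.4791e+00] F [1.  1.2 4.1] w 0.0003 T 25.25
```

Emit:
step_arm(steps=[{"jaw":0,"tx":0,"ty":0,"tz":0.003,"ax":0,"ay":0,"az":-0.003},{"jaw":0,"tx":0.0005,"ty":0,"tz":0.006,"ax":0,"ay":0,"az":-0.003},{"jaw":0,"tx":0.0005,"ty":0,"tz":0.008,"ax":0,"ay":0,"az":-0.003}])

```text
time: 25.55
tool_pos: [0.5401, -0.2676, 0.1603]
ee_rot: [-3.141, -0.001, 1.482]
wrist_force: [0.2, -0.5, 3.5]
width: 0.0001
```

Emit:
step_arm(steps=[{"jaw":0,"tx":0,"ty":0,"tz":0.002,"ax":0,"ay":0,"az":0},{"jaw":0,"tx":0,"ty":0,"tz":0.004,"ax":0,"ay":0,"az":0}])

```text
time: 25.75
tool_pos: [0.54, -0.2677, 0.1561]
ee_rot: [-3.141, -0.001, 1.482]
wrist_force: [0.3, 0.2, 3.8]
width: 0.0009
```

Emit:
step_arm(steps=[{"jaw":0,"tx":0,"ty":0,"tz":0.001,"ax":0,"ay":0,"az":0},{"jaw":0,"tx":0,"ty":0,"tz":0.002,"ax":0,"ay":0,"az":0}])

```text
time: 25.95
tool_pos: [0.5399, -0.2678, 0.1538]
ee_rot: [-3.141, -0.001, 1.482]
wrist_force: [0.3, 0.2, 3.2]
width: 0.0002
```

Emit:
step_arm(steps=[{"jaw":0,"tx":0,"ty":0,"tz":0.001,"ax":0,"ay":0,"az":0},{"jaw":0,"tx":0,"ty":0,"tz":0.002,"ax":0,"ay":0,"az":0}])

```text
time: 26.15
tool_pos: [0.5401, -0.2682, 0.1525]
ee_rot: [3.141, 0.0, 1.482]
wrist_force: [0.1, -0.8, 6.1]
width: 0.0004
```

Emit:
step_arm(steps=[{"jaw":0,"tx":0,"ty":0,"tz":0.001,"ax":0,"ay":0,"az":0},{"jaw":0,"tx":0,"ty":0,"tz":0.002,"ax":0,"ay":0,"az":0},{"jaw":0,"tx":0,"ty":0,"tz":0.0025,"ax":0,"ay":0,"az":0}])

```text
time: 26.45
tool_pos: [0.5403, -0.2689, 0.1514]
ee_rot: [3.14, 0.002, 1.482]
wrist_force: [-1.4, -0.9, 8.2]
width: 0.0007
```

```bash
python3 - <<'E'
from h import *
capstate('10');go(.54,-.268,.16,1.483)
E
```

```text
scene block n 123 med z 0.2256 slope a,b [0.04  0.006] z0 0.2257
scene lever side 1 129 ang -37.2 mean [0.0764 0.1456] far 0.0939 zrange [0.1272 0.1649]
scene lever side -1 295 ang 74.6 mean [0.078  0.1541] far 0.1138 zrange [0.1229 0.2499]
top block n 233 med z 0.2271 slope a,b [0.033 0.011] z0 0.2271
top lever side 1 160 ang -32.3 mean [0.0732 0.1537] far 0.096 zrange [0.1403 0.1697]
top lever side -1 95 ang -86.3 mean [0.0658 0.1649] far 0.073 zrange [0.1453 0.2585]
t [ 0.0009 -0.0004 -0.0085] a [ 0.0019  0.0021 -0.0012] | at [ 0.5403 -0.2689  0.1515] [3.1397e+00 2.1000e-03 1.4818e+00] F [-0.7 -0.9  7.7] w 0.0006 T 26.55
```

Lever B has reached its stop: force is rising and the cap has begun to lean slightly, about 2°. I'll lift off and check.

Emit:
step_arm(steps=[{"jaw":0,"tx":0,"ty":0,"tz":-0.001,"ax":0.002,"ay":0.002,"az":0},{"jaw":0,"tx":0,"ty":0,"tz":-0.02,"ax":0.002,"ay":0.002,"az":0},{"jaw":0,"tx":0,"ty":0,"tz":-0.06,"ax":0.002,"ay":0.002,"az":0},{"jaw":0,"tx":0,"ty":0,"tz":-0.1,"ax":0.002,"ay":0.002,"az":0},{"jaw":0,"tx":0,"ty":0,"tz":-0.14,"ax":0.002,"ay":0.002,"az":0},{"jaw":0,"tx":0,"ty":0,"tz":-0.143,"ax":0.002,"ay":0.002,"az":0},{"jaw":0,"tx":0,"ty":0,"tz":-0.143,"ax":0.002,"ay":0.002,"az":0}])

```text
time: 27.25
tool_pos: [0.5403, -0.2687, 0.2949]
ee_rot: [3.141, 0.001, 1.482]
wrist_force: [-0.1, 0.3, -0.9]
width: 0.0002
```

```bash
python3 - <<'E'
from h import *
capstate('11')
u=np.array([np.cos(1.483),np.sin(1.483)])
for a in (0,.032):
    c=np.array([.5465,-.188])+a*u; go(c[0],c[1],.295,1.483)
cv2.imwrite('pics/c11.png',cv2.resize(cv2.imread('pics/scene_11.png')[150:280,140:270],None,fx=4,fy=4,interpolation=cv2.INTER_CUBIC))
E
```

```text
scene block n 128 med z 0.2262 slope a,b [0.022 0.018] z0 0.2262
scene lever side 1 133 ang -36.4 mean [0.0761 0.145 ] far 0.0938 zrange [0.1284 0.1653]
scene lever side -1 218 ang -42.2 mean [0.0732 0.1426] far 0.0914 zrange [0.1239 0.1622]
top block n 238 med z 0.2275 slope a,b [0.006 0.025] z0 0.2275
top lever side 1 156 ang -32.2 mean [0.0728 0.1535] far 0.0954 zrange [0.1407 0.1694]
top lever side -1 97 ang -34.0 mean [0.0716 0.1479] far 0.0893 zrange [0.1357 0.1646]
t [ 0.0805 -0.0002 -0.0032] a [-0.0043 -0.002  -0.0012] | at [ 0.5395 -0.2682  0.2916] [-3.1373e+00 -2.0000e-03  1.4818e+00] F [ 0.5  0.8 -0.2] w 0.0003 T 27.35
t [ 0.1125 -0.0002 -0.0032] a [-0.0043 -0.002  -0.0012] | at [ 0.5395 -0.2682  0.2916] [-3.1373e+00 -2.0000e-03  1.4818e+00] F [ 0.5  0.8 -0.2] w 0.0003 T 27.35
```

View pics/c11.png

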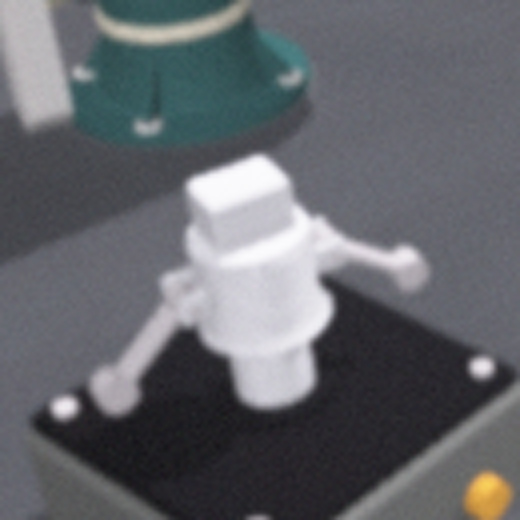

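Both levers are down: the average is -39.3° against the -40° stop. The cap leans slightly towards B (block top near (240,190) in the crop), so I'll level it by pressing gently on the A-side shoulder.

Emit:
step_arm(steps=[{"jaw":0,"tx":0.04,"ty":0,"tz":-0.003,"ax":-0.004,"ay":-0.002,"az":-0.001},{"jaw":0,"tx":0.08,"ty":0,"tz":-0.003,"ax":-0.004,"ay":-0.002,"az":-0.001},{"jaw":0,"tx":0.1125,"ty":0,"tz":-0.003,"ax":-0.004,"ay":-0.002,"az":-0.001},{"jaw":0,"tx":0.1125,"ty":0,"tz":-0.003,"ax":-0.004,"ay":-0.002,"az":-0.001},{"jaw":0,"tx":0.1125,"ty":0,"tz":-0.003,"ax":-0.004,"ay":-0.002,"az":-0.001},{"jaw":0,"tx":0.1125,"ty":0,"tz":0.03,"ax":-0.004,"ay":-0.002,"az":-0.001},{"jaw":0,"tx":0.1125,"ty":0,"tz":0.055,"ax":-0.004,"ay":-0.002,"az":-0.001},{"jaw":0,"tx":0.1125,"ty":0,"tz":0.055,"ax":-0.004,"ay":-0.002,"az":-0.001}])

```text
time: 28.15
tool_pos: [0.5467, -0.1565, 0.2307]
ee_rot: [-3.13, -0.003, 1.481]
wrist_force: [-0.5, 1.4, -0.9]
width: 0.0005
```

```bash
python3 - <<'E'
from h import *
u=np.array([np.cos(1.483),np.sin(1.483)])
c=np.array([.5465,-.188])+.032*u; go(c[0],c[1],.21,1.483)
E
```

```text
t [0.0006 0.0028 0.0207] a [-0.0112 -0.0026 -0.002 ] | at [ 0.5467 -0.1565  0.2307] [-3.1304e+00 -2.6000e-03  1.4809e+00] F [-0.5  1.4 -0.9] w 0.0005 T 28.15
```

Emit:
step_arm(steps=[{"jaw":0,"tx":0.001,"ty":0.0028,"tz":0.005,"ax":-0.011,"ay":-0.002,"az":0},{"jaw":0,"tx":0.001,"ty":0.0028,"tz":0.015,"ax":-0.011,"ay":-0.002,"az":0},{"jaw":0,"tx":0.001,"ty":0.0028,"tz":0.02,"ax":-0.011,"ay":-0.002,"az":0},{"jaw":0,"tx":0.001,"ty":0.0028,"tz":0.022,"ax":-0.011,"ay":-0.002,"az":0}])

```text
time: 28.55
tool_pos: [0.5493, -0.156, 0.2084]
ee_rot: [-3.141, -0.0, 1.481]
wrist_force: [-0.9, 0.7, -0.1]
width: 0.0002
```

Emit:
step_arm(steps=[{"jaw":0,"tx":0,"ty":0,"tz":0.0015,"ax":0,"ay":0,"az":0},{"jaw":0,"tx":0,"ty":0,"tz":0.003,"ax":0,"ay":0,"az":0}])

```text
time: 28.75
tool_pos: [0.5495, -0.1561, 0.2058]
ee_rot: [3.141, -0.0, 1.481]
wrist_force: [-0.6, -0.0, 0.1]
width: 0.0006
```

Emit:
step_arm(steps=[{"jaw":0,"tx":0,"ty":0,"tz":0.0015,"ax":0,"ay":0,"az":0},{"jaw":0,"tx":0,"ty":0,"tz":0.003,"ax":0,"ay":0,"az":0}])

```text
time: 28.95
tool_pos: [0.5499, -0.1559, 0.2042]
ee_rot: [3.139, 0.0, 1.481]
wrist_force: [-0.4, 0.6, 7.1]
width: 0.0005
```

Emit:
step_arm(steps=[{"jaw":0,"tx":0,"ty":-0.0005,"tz":0.002,"ax":0.003,"ay":0,"az":0},{"jaw":0,"tx":0,"ty":-0.0005,"tz":0.0035,"ax":0.003,"ay":0,"az":0},{"jaw":0,"tx":0,"ty":-0.0005,"tz":0.004,"ax":0.003,"ay":0,"az":0}])

```text
time: 29.25
tool_pos: [0.5499, -0.1559, 0.2038]
ee_rot: [3.138, 0.001, 1.481]
wrist_force: [-2.6, 2.5, 11.2]
width: 0.0002
```

```bash
python3 - <<'E'
from h import *
capstate('12');go(.5493,-.156,.295,1.483)
E
```

```text
scene block n 123 med z 0.2251 slope a,b [-0.001 -0.009] z0 0.2251
scene lever side 1 130 ang -40.5 mean [0.075  0.1413] far 0.0923 zrange [0.1246 0.1613]
scene lever side -1 218 ang -38.7 mean [0.0744 0.1442] far 0.0933 zrange [0.1261 0.1632]
top lever side 1 146 ang -35.1 mean [0.0723 0.1497] far 0.0941 zrange [0.1359 0.1659]
t [-0.0002 -0.0003 -0.0911] a [ 0.0037  0.0013 -0.0019] | at [ 0.5499 -0.1559  0.2039] [3.1379e+00 1.3000e-03 1.4811e+00] F [-2.6  2.4  9.7] w 0.0005 T 29.35
```

The cap is level and both levers are near -40°. I'll finish with one centred press on the block top to confirm it is home.

Emit:
step_arm(steps=[{"jaw":0,"tx":0,"ty":0,"tz":0,"ax":0,"ay":0,"az":0},{"jaw":0,"tx":0,"ty":0,"tz":-0.02,"ax":0.004,"ay":0.001,"az":-0.002},{"jaw":0,"tx":0,"ty":0,"tz":-0.05,"ax":0.004,"ay":0.001,"az":-0.002},{"jaw":0,"tx":-0.032,"ty":0,"tz":-0.055,"ax":0.004,"ay":0.001,"az":-0.002},{"jaw":0,"tx":-0.032,"ty":0,"tz":-0.05,"ax":0.004,"ay":0.001,"az":-0.002},{"jaw":0,"tx":-0.032,"ty":0,"tz":-0.04,"ax":0.004,"ay":0.001,"az":-0.002},{"jaw":0,"tx":-0.032,"ty":0,"tz":-0.035,"ax":0.004,"ay":0.001,"az":-0.002},{"jaw":0,"tx":-0.032,"ty":0,"tz":-0.0335,"ax":0.004,"ay":0.001,"az":-0.002}])

```text
time: 30.15
tool_pos: [0.5461, -0.1867, 0.2349]
ee_rot: [-3.137, -0.001, 1.484]
wrist_force: [-0.9, -0.3, -0.2]
width: 0.0003
```

Emit:
step_arm(steps=[{"jaw":0,"tx":0,"ty":0,"tz":0.0015,"ax":0,"ay":0,"az":0},{"jaw":0,"tx":0,"ty":0,"tz":0.003,"ax":0,"ay":0,"az":0}])

```text
time: 30.35
tool_pos: [0.5463, -0.1868, 0.2342]
ee_rot: [-3.14, 0.001, 1.484]
wrist_force: [-2.5, -0.2, 9.5]
width: 0.0004
```

Emit:
step_arm(steps=[{"jaw":0,"tx":0,"ty":0,"tz":0.0015,"ax":0,"ay":0,"az":0},{"jaw":0,"tx":0,"ty":0,"tz":0.003,"ax":0,"ay":0,"az":0}])

```text
time: 30.55
tool_pos: [0.5464, -0.1868, 0.234]
ee_rot: [3.141, 0.003, 1.485]
wrist_force: [-3.3, 0.9, 13.1]
width: 0.0006
```

Emit:
step_arm(steps=[{"jaw":0,"tx":0,"ty":0,"tz":0.003,"ax":0.002,"ay":0.002,"az":0},{"jaw":0,"tx":0,"ty":-0.001,"tz":0.0045,"ax":0.002,"ay":0.002,"az":0},{"jaw":0,"tx":0,"ty":-0.001,"tz":0.0045,"ax":0.002,"ay":0.002,"az":0}])

```text
time: 30.85
tool_pos: [0.5462, -0.1868, 0.234]
ee_rot: [3.137, 0.003, 1.485]
wrist_force: [-2.6, -0.2, 12.0]
width: 0.0005
```

Emit:
step_arm(steps=[{"jaw":0,"tx":0,"ty":0,"tz":0,"ax":0,"ay":0,"az":0},{"jaw":0,"tx":0,"ty":0,"tz":-0.02,"ax":0,"ay":0,"az":0},{"jaw":0,"tx":0,"ty":0,"tz":-0.06,"ax":0,"ay":0,"az":0},{"jaw":0,"tx":0.05,"ty":0,"tz":-0.08,"ax":0,"ay":0,"az":0},{"jaw":0,"tx":0.1,"ty":0,"tz":-0.08,"ax":0,"ay":0,"az":0},{"jaw":0,"tx":0.15,"ty":0,"tz":-0.08,"ax":0,"ay":0,"az":0},{"jaw":0,"tx":0.2,"ty":0,"tz":-0.08,"ax":0,"ay":0,"az":0},{"jaw":0,"tx":0.2,"ty":0,"tz":-0.08,"ax":0,"ay":0,"az":0}])

```text
time: 31.65
tool_pos: [0.5628, 0.0186, 0.3129]
ee_rot: [3.137, 0.0, 1.493]
wrist_force: [0.6, -0.7, 0.1]
width: 0.0002
```

```bash
python3 - <<'E'
from h import *
capstate('13');go(.5493,-.156,.295,1.483)
p,d,m=snap('top');P=cloud(d,m)
for q in ['spray','brush','coupon']:
    r=silhouettes('top',q)[0];X=P[r['pixels']];print(q,np.round(r['rect'],1),np.nanmedian(X,axis=0).round(3))
a=cv2.resize(cv2.imread('pics/scene_13.png')[150:280,140:270],None,fx=4,fy=4,interpolation=cv2.INTER_CUBIC)
cv2.imwrite('pics/c13.png',a)
E
```

```text
scene block n 124 med z 0.2258 slope a,b [-0.005 -0.004] z0 0.2257
scene lever side 1 132 ang -39.8 mean [0.0751 0.142 ] far 0.0926 zrange [0.1253 0.1622]
scene lever side -1 217 ang -38.8 mean [0.0741 0.1445] far 0.0931 zrange [0.1264 0.1637]
top block n 237 med z 0.2269 slope a,b [0.004 0.029] z0 0.2269
top lever side -1 99 ang -33.3 mean [0.0721 0.1501] far 0.0915 zrange [0.1395 0.1662]
t [-0.1709  0.0004  0.0183] a [0.0043 0.0033 0.0055] | at [0.5629 0.0144 0.3128] [3.1373 0.0033 1.4885] F [-0.6  0.4  0.1] w 0.0005 T 31.75
spray [149.4 237.1 195.3 265.8] [0.495 0.407 0.116]
brush [457.6 129.1 471.6 210.3] [ 0.71  -0.32   0.026]
coupon [336.4 144.2 374.2 168.5] [ 0.749 -0.037  0.01 ]
```

View pics/c13.png

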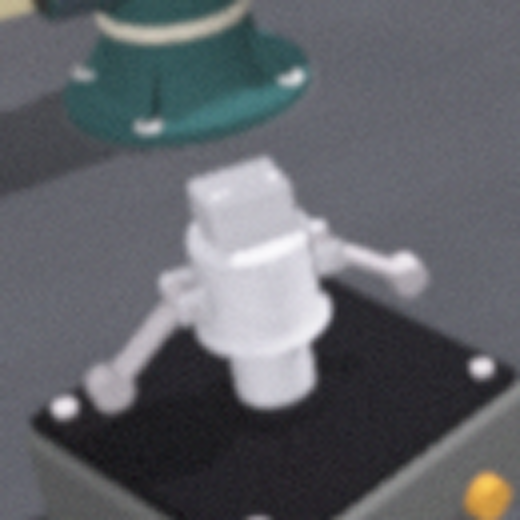

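```bash
python3 -c "
from h import *
print(close_job())"
```

```text
the job is handed in; nothing more can be done
None
```

The job is handed in: the cap is home on the neck, both levers are down at their stops, and the arm is clear of everything.

**Sequence:** I pressed the cap home with both levers up, at about 20 N on the neck, until it moved only with the lid's own give. I then swung lever A down, and after it lever B.

**Cap leaned on both lever pushes:** I pushed lever A past its stop with about 12 N, and the cap leaned about 4° with its B side raised. I pressed the B-side shoulder with about 15 N until it was level, and only then swung lever B. Lever B's last push leaned it 1–3° the other way. I levelled that from the A side, then gave a centred press. By my readings the neck load never passed about 20 N.

**Last checks:**
- **Cap:** it is level within about 0.3° along the lever direction. The block top was at 0.226 m under load, the same height as when the cap was first pressed home. In the last check, the top camera suggested a 0.03 slope across the levers. The scene camera showed none, so I took it as noise.
- **Levers:** the scene camera reads A at -39.8° and B at -38.8°, against the -40° stop. The top camera's lever fits read about 5° shallower throughout. I took B to be at its stop because force and lean rose together there, so B is slightly less certain than A.
- **Other items:** the bottle and brush are where they were. The coupon reads within 7 mm of its first position, and the arm never came near it.

Total time was about 32 s.

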